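# Clear the gang clamp and reset the peak gauge

### The arm

A 6-joint arm with a two-finger parallel gripper is mounted at the origin on a cart in front of the work surface, level with it; the furniture and walls round the work are solid. World frame = base frame: x ahead of the robot, y to its left, z up, the work surface at z = 0. Lengths are in m, angles in rad, forces in N, time in s.
With the tool pointing down it reaches from about 0.25 to 0.725 m from the base axis. Payload 4 kg.
Tool frame: the origin (TCP) lies midway between the tips of the shut fingers; the grasp point (between the pads) lies 19 mm behind it; z points along the fingers, y is the direction in which the jaws open and shut (so a half turn about z gives the same grasp; the last joint's range is limited). The gripper opens to 85 mm and grips with 20 to 120 N. Pads are 22 mm wide; open, the fingers measure 114 mm over their backs; the gripper's body (76 mm by 85 mm) begins 54 mm behind the grasp point. The pads swing forward as they close: fully open they stand 13 mm farther back than shut.
Start: joints at [-1.259, 0.241, 0.005, 1.335, 0, 1.571], TCP at [0.153, -0.476, 0.192] pointing down, gripper open.
Joint ranges: [-2.72, 2.72], [-1.05, 1.87], [-1.09, 1.28], [-1.99, 2.15], [-1.42, 1.44], [-3.14, 3.14]. Speed limits (rad/s): [2.79, 2.79, 3.14, 3.14, 3.14, 3.14].

### API

Orientations are given as a unit quaternion [x, y, z, w].
In Python, from workcell import get_obs, camera, camera_model, job_done, masks_of gives the robot as it stands.
- The arm moves only by the tool jog_arm, never from a script. Its argument "deltas" is a list that holds one entry, the list of rows, each a list of 7 numbers: the shift along the tool's x, y, z in mm, then the turn, a rotation vector about the tool's x, y, z in degrees, then the finger opening in mm, from 0 to 85.4. A call has 1 to 5 rows; each row shifts and turns the pose as measured when the row begins, along the tool's axes as they then stand; what a row does not reach is not made up. A row lasts 1/10 s, in which the tool goes at most 50 mm and 8.59 degrees, less where a joint would pass 70% of its speed; a pose out of reach is approached as far as the arm can. A call with a gripper value outside its range is refused whole. The fingers move at their own pace and stop on an object; the grip force is fixed at half the most. Time passes only in rows, so rows that do not move let the fingers close. It gives the time, the measured TCP pose, the force and the opening at its end, in the units of the state.
- get_obs(): the state, without advancing time (a new reading comes with each control period).
- camera(name): name is "side" or "top" or "wrist"; returns the picture (420x560x3 uint8, red, green, blue); there is no depth.
- camera_model(name): a dict with "fovy" (degrees; the focal length in pixels is half the picture's height over the tangent of half this angle, whatever the lens; pixels are square), "cx", "cy" (the principal point, pixels), "pose" (4x4, takes a point from camera to world coordinates); the wrist camera has in their place "T_tool_cam" (4x4, takes a point from camera to tool coordinates, whose origin is the TCP and whose axes are the flange's). Camera axes: x right, y down, z forward; pixel columns grow to the right and rows downward; lengths in m; the calibration is good to about 2 mm. The wrist camera is an equidistant fisheye: a pixel r from the principal point sees the ray r / f radians off the axis. A picture is of the moment at which its call begins: read the wrist's pose just before it. camera_model takes no time and is no camera call.
- job_done(): hands the job in, once; it reports no verdict.
Trained networks look in the newest picture that a camera, given by its name, has taken for a name from the list of things; names that differ only in an ending like _2 or _b are one class to them, and where a whole thing is asked for, a point or a joint stands for the part that bears it (a point fixed in the world has none). Each returns a list of dicts, best first, with "conf" (0 to 1); they miss things now and then, are a little off and sometimes report something else, mostly with a low value. They report only what shows in the picture. A call takes as long as a camera call.
- masks_of(target, camera): "pixels" (420x560 bool, what is visible of it) and "at" ([column, row] in pixels, amid what is visible of it).
The state is a dict: "clock": time; "joint_pos": joint angles; "joint_vel": joint speeds; "tau": joint torques, N m; "eef_pos": TCP position; "tool_rot": TCP orientation; "ft_force": force on the tool from outside, world axes, zero at the start; "ft_torque": the same for the moment, N m; "grip_width": finger opening in m.
Only numpy, scipy, OpenCV 4.12 (cv2) and the standard library are available. Lean on these libraries where they do the work, as an engineer would, in place of code of your own. Each camera call takes 0.05 s, during which the arm holds its last target. There are 200 camera calls.

### The job

The test run is over, so make the bench ready for the next one. First slide the clamp's jaw well open while its blocks still stand in it, then lift the finished milled blocks out and put every finished block, also any that stand on the rubber mat, into the steel tray. Leave the empty clamp with its jaw slid fully shut and the peak gauge's pointer knob turned back to its zero stop; leave the bottle, the timer and the tape roll where they are.

Things in the scene. Friction and masses are not known exactly. Their poses are not given: they have to be found in the camera images.
- clamp: fixed clamp on a grey base plate 170 (x) x 120 (y) x 12 mm; origin on the bench under the row of blocks. The row of blocks runs along its x (places at about x = -50, 0 and +50 mm, blocks' feet 12 mm above the bench). The jaws are 160 mm long in x and their tops lie 26 mm above the bench; the fixed jaw's face is at y = +14.4 mm (jaw 18 mm thick), the sliding jaw lies on the -y side
- jaw (a joint): position of the sliding jaw in m: 0 when its face touches the blocks (28.8 mm between the jaws), positive when drawn open towards the clamp's -y, up to +0.026; -0.0284 when fully shut with the jaws together. It stays where it is left; moving it takes about 3 N
- jaw_grip (a point): the upright black handle on the sliding jaw, 14 (clamp x) x 24 (clamp y) mm, rising 50 mm from the jaw's top to 76 mm above the bench with a flat metal foot 34 x 32 mm at its root; this point lies in its middle, 56 mm above the bench and 25 mm behind the jaw's face; axes as those of the clamp
- pointer (a joint): angle of the pointer knob in rad: 0 with the pointer at its zero stop (a hard stop, marked by a small pin on the dial), growing as it turns clockwise seen from above, up to 4.5; so it is reset by turning it anticlockwise. It stays where it is left, friction 0.04 N m
- pointer_grip (a point): the black bar grip of the pointer knob on the peak gauge (a grey round housing 78 mm across, 24 mm high, fixed, standing at the front left, before the sink, with a round white dial facing up 27 mm above the bench). The bar is 44 mm long, 12 mm thick, 30 mm high, its top 63 mm above the bench; this point is on the knob's upright axis, 50 mm above the bench; its x axis lies along the bar towards the pointer's tip, and it turns with the knob
- mat: fixed black rubber mat with a raised rim, 90 (x) x 164 (y) mm, rim 16 mm high and 6 mm thick, floor 6 mm thick, parted by a rib 24 mm wide and as high as the rim across its middle (y = 0) into two bays, on the bench left of the clamp, in front of the centrifuge, a big box 0.2 m high whose front stands at about x = 0.51 m and whose right side is at about y = -0.165 m; origin under its centre
- tray: loose open steel tray, outside 150 (x) x 112 (y) x 25 mm, walls and floor 5 mm, about 0.7 kg; origin under its centre
- block_a_mid (a point): a finished milled aluminium block, 28 x 28 x 46 mm, with a small hole through it near the top, about 90 g; this point is its centre (23 mm above its foot while it stands), z along its 46 mm length. It stands in the clamp, gripped by the jaws up to 14 mm above its foot, the upper 32 mm free. Absent in some starts
- block_b_mid (a point): a finished milled aluminium block, 28 x 28 x 46 mm, with a small hole through it near the top, about 90 g; this point is its centre (23 mm above its foot while it stands), z along its 46 mm length. It stands in the clamp, gripped by the jaws up to 14 mm above its foot, the upper 32 mm free. Absent in some starts
- block_c_mid (a point): a finished milled aluminium block, 28 x 28 x 46 mm, with a small hole through it near the top, about 90 g; this point is its centre (23 mm above its foot while it stands), z along its 46 mm length. It stands in the clamp, gripped by the jaws up to 14 mm above its foot, the upper 32 mm free. Absent in some starts
- block_d_mid (a point): a finished milled aluminium block, 28 x 28 x 46 mm, with a small hole through it near the top, about 90 g; this point is its centre (23 mm above its foot while it stands), z along its 46 mm length. It stands on the rubber mat. Absent in some starts
- block_e_mid (a point): a finished milled aluminium block, 28 x 28 x 46 mm, with a small hole through it near the top, about 90 g; this point is its centre (23 mm above its foot while it stands), z along its 46 mm length. It stands on the rubber mat. Absent in some starts
- reagent_bottle: bystander: small white bottle with a blue cap, 54 mm across, 99 mm high, right of and behind the clamp; origin under its centre
- clock_timer: bystander: flat white timer 55 x 65 x 18 mm behind the clamp; origin under its centre
- label_tape: bystander: roll of cream tape 68 mm across, 19 mm high, lying to the right of and behind the tray; origin under its centre

How it is judged:
By the outcome, as a careful person would: the job done as asked, in the order asked, and still so for the second after the job is handed in, with the robot touching nothing.
Of block_a, block_b, block_c, block_d, block_e only 3 to 5 are there at a start; the rules pass over those that are not, and their reading is None.
At some moment in a run one of block_d, block_e may be knocked a few centimetres aside while the robot is not near it.
Once in a run the grip may slacken for a moment while it holds something.
It also fails if it takes over 210 s, if anything falls off the work surface, if the arm or the gripper's body presses on something with over 40 N, if the wrist force passes 120 N, or if a joint passes its speed limit or range.

## Working session

There is one attempt and no reset: what is moved stays moved. The work goes in short steps, Python scripts to look and compute and a tool call to move; the robot and the scene stay as the last step left them, time stands still between calls to the robot, and variables do not carry over. Pictures are saved under pics/ and viewed, about 12 in all and at most 16, crops included, and the job is handed in when it is done.

Besides the shell and the picture viewer there is one more tool, called as name(argument=value, ...) on one line, values as JSON. jog_arm: Moves the arm, as the interface text tells. Its arguments: {"type":"object","properties":{"deltas":{"type":"array"}},"required":["deltas"]}

```bash
ls; mkdir -p pics; cat > h.py <<'E'
import numpy as np, cv2
from workcell import *
from scipy.spatial.transform import Rotation as R
def shot(n,name=None):
    o=get_obs(); im=camera(n)
    if name: cv2.imwrite(f'pics/{name}.png',im[:,:,::-1])
    return o,im
def ray(n,px,o=None):
    m=camera_model(n); f=210/np.tan(np.radians(m['fovy'])/2)
    u=np.array([px[0]-m['cx'],px[1]-m['cy']])/f
    if n=='wrist':
        r=np.linalg.norm(u); d=np.r_[u/max(r,1e-9)*np.sin(r),np.cos(r)]
        T=np.eye(4);T[:3,:3]=R.from_quat(o['tool_rot']).as_matrix();T[:3,3]=o['eef_pos'];P=T@m['T_tool_cam']
    else: d=np.r_[u,1];P=m['pose']
    d=P[:3,:3]@d
    return P[:3,3],d/np.linalg.norm(d)
def proj(n,X,o=None):
    m=camera_model(n); f=210/np.tan(np.radians(m['fovy'])/2)
    if n=='wrist':
        T=np.eye(4);T[:3,:3]=R.from_quat(o['tool_rot']).as_matrix();T[:3,3]=o['eef_pos'];P=T@m['T_tool_cam']
    else: P=np.array(m['pose'])
    p=P[:3,:3].T@(np.asarray(X,float)-P[:3,3])
    if n=='wrist':
        a=np.arctan2(np.hypot(p[0],p[1]),p[2]);u=p[:2]/np.hypot(p[0],p[1])*a
    else: u=p[:2]/p[2]
    return u*f+[m['cx'],m['cy']]
def atz(n,px,z,o=None):
    c,d=ray(n,px,o); return c+d*(z-c[2])/d[2]
def tri(rays):
    A=sum(np.eye(3)-np.outer(d,d) for c,d in rays);b=sum((np.eye(3)-np.outer(d,d))@c for c,d in rays)
    return np.linalg.solve(A,b)
E
python3 - <<'E'
from h import *
np.set_printoptions(precision=3,suppress=True)
o=get_obs();print(o['eef_pos'],o['tool_rot'],o['grip_width'],o['clock'])
for n in ['top','side']:
    m=camera_model(n);print(n,m['fovy'],m['cx'],m['cy'],np.array(m['pose']))
    shot(n,n+'0')
    for t in ['clamp','jaw_grip','jaw','pointer_grip','mat','tray','block_a_mid','reagent_bottle','clock_timer','label_tape']:
        for d in masks_of(t,n)[:6]:
            print(t,round(d['conf'],2),np.round(d['at']),d['pixels'].sum(),atz(n,d['at'],0.03))
print(camera_model('wrist'))
E
```

```text
pics
[ 0.153 -0.475  0.191] [ 0.988  0.155 -0.    -0.001] 0.08547604993388035 0.0
top 48.10352965571594 287.44336573900154 208.85058848152565 [[-0.006 -0.982  0.188  0.294]
 [-1.     0.007  0.002 -0.078]
 [-0.003 -0.188 -0.982  1.555]
 [ 0.     0.     0.     1.   ]]
clamp 0.67 [358. 238.] 1517 [ 0.487 -0.305  0.03 ]
clamp 0.39 [348. 252.] 68 [ 0.443 -0.269  0.03 ]
clamp 0.2 [424. 198.] 257 [ 0.62  -0.527  0.03 ]
jaw_grip 0.58 [361. 238.] 567 [ 0.489 -0.313  0.03 ]
jaw 0.95 [358. 240.] 552 [ 0.483 -0.302  0.03 ]
pointer_grip 0.41 [222. 255.] 110 [0.437 0.14  0.03 ]
mat 0.61 [295. 254.] 1320 [ 0.439 -0.099  0.03 ]
mat 0.55 [406. 244.] 1667 [ 0.468 -0.458  0.03 ]
tray 0.7 [406. 242.] 1681 [ 0.474 -0.461  0.03 ]
reagent_bottle 0.7 [392. 183.] 276 [ 0.673 -0.425  0.03 ]
reagent_bottle 0.17 [312. 251.] 98 [ 0.446 -0.152  0.03 ]
clock_timer 0.67 [363. 165.] 325 [ 0.734 -0.328  0.03 ]
label_tape 0.72 [422. 203.] 297 [ 0.604 -0.52   0.03 ]
side 56.51817042050432 275.7520861410315 211.21118094622236 [[ 0.996 -0.035  0.085  0.479]
 [-0.09  -0.546  0.833 -1.112]
 [ 0.017 -0.837 -0.547  0.763]
 [ 0.     0.     0.     1.   ]]
jaw_grip 0.89 [248. 277.] 698 [ 0.489 -0.317  0.03 ]
jaw 0.83 [250. 274.] 750 [ 0.493 -0.307  0.03 ]
jaw 0.29 [244. 322.] 2652 [ 0.475 -0.472  0.03 ]
tray 0.61 [244. 322.] 2677 [ 0.473 -0.472  0.03 ]
block_a_mid 0.46 [227. 266.] 185 [ 0.431 -0.27   0.03 ]
reagent_bottle 0.9 [322. 299.] 728 [ 0.673 -0.414  0.03 ]
clock_timer 0.86 [342. 278.] 365 [ 0.745 -0.339  0.03 ]
clock_timer 0.75 [231. 231.] 825 [ 0.441 -0.104  0.03 ]
label_tape 0.63 [302. 332.] 102 [ 0.607 -0.514  0.03 ]
{'fovy': 65.70646984690485, 'cx': 279.4171036695662, 'cy': 211.53974932549104, 'T_tool_cam': array([[-0.001, -0.954, -0.3  ,  0.076],
       [ 1.   , -0.001, -0.   ,  0.   ],
       [-0.   , -0.3  ,  0.954, -0.183],
       [ 0.   ,  0.   ,  0.   ,  1.   ]])}
```

```bash
python3 - <<'E'
import cv2
a=cv2.imread('pics/top0.png')[140:310,190:450];b=cv2.imread('pics/side0.png')[180:370,60:380]
cv2.imwrite('pics/top0c.png',cv2.resize(a,(780,510),interpolation=cv2.INTER_CUBIC))
cv2.imwrite('pics/side0c.png',cv2.resize(b,(800,475),interpolation=cv2.INTER_CUBIC))
E
```

```text
(no output)
```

View pics/top0c.png

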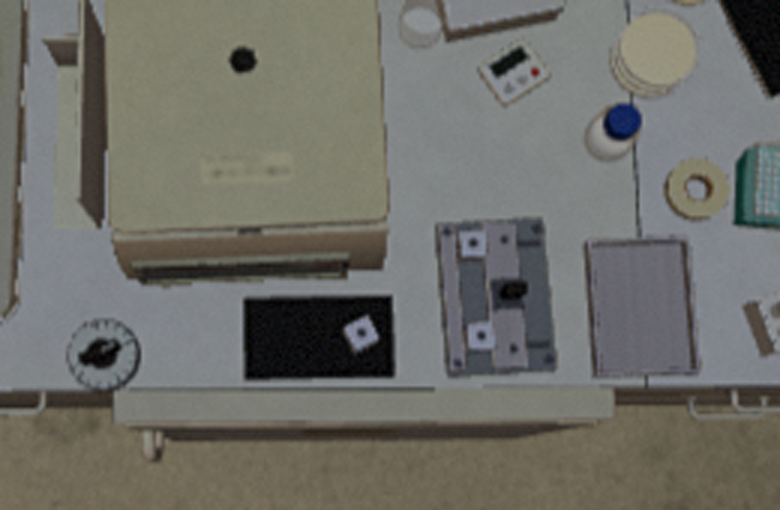

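View pics/side0c.png

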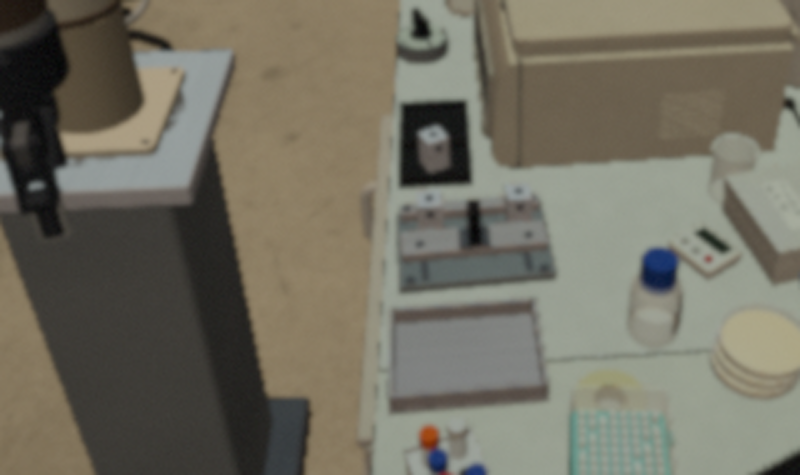

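The top and side pictures show three blocks. Two are in the clamp at its rear and front places, at top px (348,221) and (350,252). One is on the mat's right bay at (311,251). The clamp's middle place and the mat's left bay are empty. Next I move the wrist camera over the clamp.

jog_arm(deltas=[[[0,0,-15,0,0,8.5,85],[0,0,-15,0,0,8.5,85],[0,0,0,0,0,0.8,85],[40,-24,0,0,0,0,85],[40,-24,0,0,0,0,85]]])

```text
clock: 1.6
eef_pos: [0.2312, -0.4304, 0.2207]
tool_rot: [1.0, -0.007, -0.001, 0.0]
ft_force: [0.4, -0.6, 0.1]
grip_width: 0.0846
```

jog_arm(deltas=[[[40,-24,0,0,0,0,85],[40,-24,0,0,0,0,85],[40,-24,0,0,0,0,85],[40,-24,0,0,0,0,85],[40,-24,0,0,0,0,85]]])

```text
clock: 2.1
eef_pos: [0.4378, -0.3071, 0.2171]
tool_rot: [1.0, -0.002, -0.001, -0.0]
ft_force: [0.0, -0.9, -0.1]
grip_width: 0.0852
```

```bash
cat > w.py <<'E'
import sys,pickle
from h import *
np.set_printoptions(precision=4,suppress=True)
name=sys.argv[1]
o,im=shot('wrist',name); rec={'o':{k:np.array(v) for k,v in o.items()}}
print(o['eef_pos'],o['clock'])
for t in sys.argv[2:]:
    ds=[d for d in masks_of(t,'wrist') if d['conf']>.15]
    rec[t]=ds
    for d in ds: 
        ys,xs=np.nonzero(d['pixels']);print(t,round(d['conf'],2),np.round(d['at'],1),d['pixels'].sum(),xs.min(),xs.max(),ys.min(),ys.max(),atz('wrist',d['at'],.04,o))
pickle.dump(rec,open(name+'.pkl','wb'))
E
python3 w.py w1 block_a_mid jaw_grip jaw tray mat clamp
```

```text
[ 0.4378 -0.3071  0.2171] 2.1
block_a_mid 0.55 [246.1 176.6] 842 233 262 162 193 [ 0.4422 -0.27    0.04  ]
block_a_mid 0.44 [272.5 131.2] 4592 255 296 64 200 [ 0.4931 -0.3003  0.04  ]
jaw_grip 0.79 [272.9 132.4] 4518 255 295 64 200 [ 0.4918 -0.3007  0.04  ]
jaw_grip 0.65 [249.9 177.7] 797 235 262 162 193 [ 0.4408 -0.2742  0.04  ]
jaw 0.7 [273.7 132. ] 4440 256 295 64 200 [ 0.4922 -0.3016  0.04  ]
tray 0.88 [397.  146.5] 10727 352 443 83 207 [ 0.4788 -0.4436  0.04  ]
mat 0.59 [122.2 170.8] 6607 69 185 133 207 [ 0.4533 -0.1165  0.04  ]
clamp 0.95 [271.7 133.9] 12298 215 322 61 203 [ 0.4901 -0.2994  0.04  ]
```

View pics/w1.png

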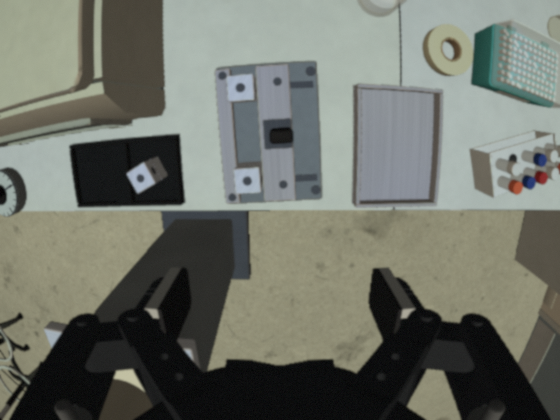

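jog_arm(deltas=[[[20,-45,0,0,0,0,85],[20,-45,0,0,0,0,85],[0,0,0,0,0,0,85]]])

```text
clock: 2.75
eef_pos: [0.4738, -0.2227, 0.2174]
tool_rot: [1.0, -0.009, -0.001, 0.0]
ft_force: [-1.3, -0.9, -0.0]
grip_width: 0.085
```

```bash
python3 w.py w2 block_a_mid jaw_grip jaw tray mat clamp
```

```text
[ 0.4738 -0.2227  0.2174] 2.75
block_a_mid 0.64 [321.9 207.7] 828 309 336 190 223 [ 0.4403 -0.2722  0.04  ]
jaw_grip 0.74 [344.9 160.8] 4157 328 373 96 228 [ 0.4953 -0.2979  0.04  ]
jaw 0.58 [345.1 165.1] 4176 328 373 95 228 [ 0.4904 -0.2982  0.04  ]
tray 0.75 [451.4 173.1] 8685 410 493 115 231 [ 0.4824 -0.4369  0.04  ]
tray 0.41 [314.7 120.9] 722 304 332 107 134 [ 0.5402 -0.2634  0.04  ]
mat 0.45 [342.2 159.4] 11194 286 385 92 230 [ 0.4969 -0.2947  0.04  ]
mat 0.43 [ 36.4 221.1] 418 19 48 210 234 [0.429  0.1318 0.04  ]
mat 0.25 [494.4  82.5] 1711 474 518 57 106 [ 0.6025 -0.498   0.04  ]
clamp 0.68 [340.8 161.7] 11028 286 385 92 230 [ 0.4943 -0.2931  0.04  ]
```

View pics/w2.png

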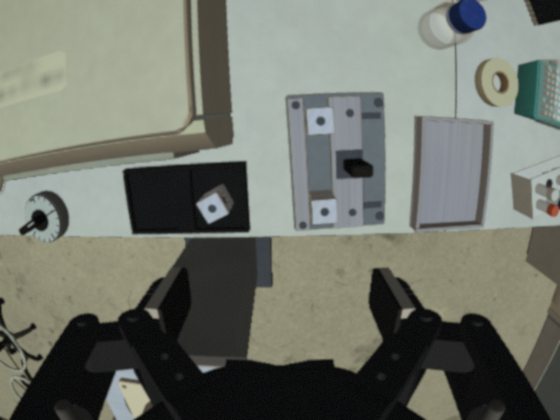

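Both wrist views agree. In w1 the rear block's top is at (240,88), the front block's at (248,181), the mat block's at (140,178) and the handle at (280,135). In w2 they are at (320,121), (324,211), (213,208) and (358,168). I'll triangulate from these.

```bash
cat > m.py <<'E'
import pickle
from h import *
np.set_printoptions(precision=4,suppress=True)
def top(name,p,o,z,s=20,thr=None):
    im=cv2.imread(f'pics/{name}.png');g=cv2.cvtColor(im,cv2.COLOR_BGR2GRAY).astype(np.uint8)
    x,y=map(int,p);c=g[y-s:y+s,x-s:x+s]
    c=cv2.resize(c,None,fx=4,fy=4,interpolation=cv2.INTER_CUBIC)
    t,_=cv2.threshold(c,0,255,cv2.THRESH_OTSU); 
    b=(c>(thr or t)).astype(np.uint8)
    b=cv2.morphologyEx(b,cv2.MORPH_CLOSE,np.ones((17,17)))
    n,l,st,ce=cv2.connectedComponentsWithStats(b)
    k=l[4*s,4*s]
    if k==0: return None
    cn=max(cv2.findContours((l==k).astype(np.uint8),0,2)[0],key=cv2.contourArea)
    q=cv2.boxPoints(cv2.minAreaRect(cn))/4+[x-s-.4,y-s-.4]
    return q
o1=pickle.load(open('w1.pkl','rb'))['o'];o2=pickle.load(open('w2.pkl','rb'))['o']
if __name__=='__main__':
  for nm,a,b,z in [('rear',(240,88),(320,121),.058),('front',(248,181),(324,211),.058),('mat',(140,178),(213,208),.052)]:
    Q=[]
    print(nm,'hole tri',tri([ray('wrist',a,o1),ray('wrist',b,o2)]))
    for n,p,o in (('w1',a,o1),('w2',b,o2)):
        q=top(n,(p[0]+5,p[1]+5) ,o,z,thr=190)
        if q is None: print('none');continue
        w=np.array([atz('wrist',k,z,o)[:2] for k in q]);Q.append(q.mean(0))
        e=w-np.roll(w,1,0);print(n,q.mean(0),'ctr',w.mean(0),'len',np.linalg.norm(e,axis=1),'ang',np.degrees(np.arctan2(e[:,1],e[:,0]))%90)
    if len(Q)==2: print('tri',tri([ray('wrist',Q[0],o1),ray('wrist',Q[1],o2)]))
  print('handle',tri([ray('wrist',(281,135),o1),ray('wrist',(359,168),o2)]))
  for n,o,c in (('w1',o1,[(216,68),(316,62),(322,199),(223,203)]),('w2',o2,[(287,95),(384,93),(384,227),(296,230)])):
    w=np.array([atz('wrist',k,.012,o)[:2] for k in c]);e=w-np.roll(w,1,0)
    print('clamp',w.mean(0),w.tolist(),np.degrees(np.arctan2(e[:,1],e[:,0]))%90,np.linalg.norm(e,axis=1))
  for n,o,c in (('w1',o1,[(356,85),(442,87),(438,208),(354,206)]),('w2',o2,[(415,116),(492,120),(488,231),(412,230)])):
    w=np.array([atz('wrist',k,.02,o)[:2] for k in c]);e=w-np.roll(w,1,0)
    print('tray',w.mean(0),w.tolist(),np.degrees(np.arctan2(e[:,1],e[:,0]))%90,np.linalg.norm(e,axis=1))
E
python3 m.py
python3 -c "
import cv2
im=cv2.imread('pics/w2.png')[80:250,100:300];im2=cv2.imread('pics/w2.png')[80:250,270:400]
import numpy as np
cv2.imwrite('pics/w2c.png',cv2.resize(np.hstack([im,im2]),None,fx=2.4,fy=2.4,interpolation=cv2.INTER_CUBIC))"
```

```text
rear hole tri [ 0.5406 -0.2672  0.0568]
none
none
front hole tri [ 0.4396 -0.2731  0.051 ]
none
none
mat hole tri [ 0.4472 -0.1482  0.0568]
none
none
handle [ 0.4904 -0.3096  0.0602]
clamp [ 0.4889 -0.2954] [[0.5696197400800219, -0.23338388087836592], [0.5750325211626564, -0.35102198950990887], [0.40779555003598106, -0.3605276033603236], [0.40318322074402047, -0.23673794939783932]] [1.1545 2.6344 3.2531 2.1338] [0.1665 0.1178 0.1675 0.1239]
clamp [ 0.4881 -0.2973] [[0.5706329853786809, -0.2341297735638994], [0.5756703551609398, -0.35195908225835626], [0.4035588061784144, -0.360056191193114], [0.4025359523490394, -0.24315904841895492]] [3.0747 2.448  2.6935 0.5013] [0.1683 0.1179 0.1723 0.1169]
tray [ 0.4759 -0.4565] [[0.5483341533209082, -0.39724399786840614], [0.5558989176494179, -0.5104203915653545], [0.39822984683034807, -0.5182384282619088], [0.4010097975811977, -0.40009928997748173]] [ 1.1103  3.824   2.8387 88.652 ] [0.1474 0.1134 0.1579 0.1182]
tray [ 0.4745 -0.4565] [[0.549365564004577, -0.39050149432952164], [0.5535016819881661, -0.5104661724175981], [0.3942840952809198, -0.5272443753193653], [0.4010438034296292, -0.397935331320998]] [ 2.8692  1.9747  6.0156 87.0076] [0.1485 0.12   0.1601 0.1295]
```

Clamp yaw comes out at about +2.8° with its origin near (0.490, -0.270). That puts the handle at about (0.492, -0.3095), which agrees with the triangulated value. I'll hover over the handle and check.

jog_arm(deltas=[[[0,0,0,0,0,-3.8,62],[8,43,20,0,0,0,62],[6,43,25,0,0,0,62],[0,0,45,0,0,0,62],[0,0,0,0,0,0,62]]])

```text
clock: 3.6
eef_pos: [0.4887, -0.3199, 0.1262]
tool_rot: [1.0, 0.019, 0.0, 0.002]
ft_force: [-1.1, 0.4, -0.7]
grip_width: 0.0622
```

```bash
python3 - <<'E'
from h import *
np.set_printoptions(precision=4,suppress=True)
o,im=shot('wrist'); print(o['eef_pos'],o['tool_rot'])
im=im[:,:,::-1].copy(); big=cv2.resize(im,None,fx=2,fy=2,interpolation=cv2.INTER_CUBIC)
th=np.radians(2.8);c=np.array([.490,-.270]);Rm=np.array([[np.cos(th),-np.sin(th)],[np.sin(th),np.cos(th)]])
def L(pts,col):
    p=np.array([proj('wrist',np.r_[c+Rm@np.array(q[:2]),q[2]],o) for q in pts])*2
    cv2.polylines(big,[p.round().astype(int)],True,col,1)
def rect(x,y,w,h,z,col): L([(x+a*w/2,y+b*h/2,z) for a,b in((-1,-1),(1,-1),(1,1),(-1,1))],col)
rect(0,-.0394,.014,.024,.076,(0,255,0));rect(.05,0,.028,.028,.058,(0,0,255));rect(-.05,0,.028,.028,.058,(0,0,255))
rect(0,.0234,.16,.018,.026,(255,0,0))
cv2.imwrite('pics/h1.png',big[80:640,200:920])
E
```

```text
[ 0.4887 -0.3199  0.1262] [0.9998 0.0192 0.0002 0.0018]
```

View pics/h1.png

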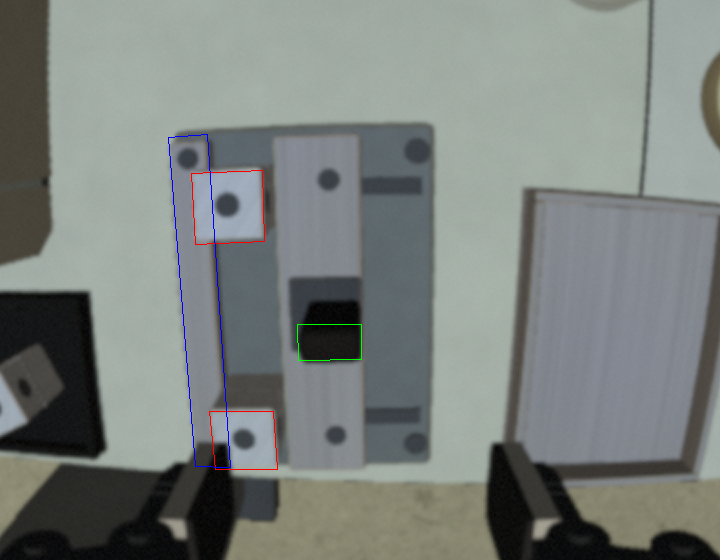

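The overlay fits the blocks and the handle within about 1 mm. Next I descend on the handle, close, and pull the jaw open.

jog_arm(deltas=[[[3,-10.5,0,0,0,0,62],[0,0,40,0,0,0,62],[0,0,35,0,0,0,62],[0,0,9,0,0,0,62],[0,0,0,0,0,0,62]]])

```text
clock: 4.15
eef_pos: [0.5066, -0.3153, 0.0613]
tool_rot: [1.0, 0.02, 0.015, 0.011]
ft_force: [0.4, -0.4, -0.3]
grip_width: 0.0619
```

jog_arm(deltas=[[[0,0,0,0,0,0,20],[0,0,0,0,0,0,20],[0,0,0,0,0,0,20],[0,0,0,0,0,0,20],[0,0,0,0,0,0,20]]])

```text
clock: 4.65
eef_pos: [0.5123, -0.3173, 0.0708]
tool_rot: [0.999, 0.021, 0.022, 0.015]
ft_force: [0.2, 0.3, -0.4]
grip_width: 0.0202
```

```bash
python3 - <<'E'
from h import *
np.set_printoptions(precision=4,suppress=True)
o=get_obs()
for k in ['joint_pos','joint_vel','eef_pos','tool_rot','ft_force','tau']:print(k,np.array(o[k]))
E
```

```text
joint_pos [-0.5533  0.4716  0.0153  1.0615 -0.0022  2.5465]
joint_vel [ 0.0024 -0.0089  0.0062  0.0061 -0.0001  0.0003]
eef_pos [ 0.5123 -0.3173  0.0708]
tool_rot [0.9994 0.0209 0.0216 0.0153]
ft_force [ 0.2338  0.2629 -0.4048]
tau [  0.0462 -46.7005  23.8967  -0.3973  -0.0035  -0.    ]
```

jog_arm(deltas=[[[0,0,0,0,0,0,62],[0,0,0,0,0,0,62],[0,0,0,0,0,0,62]]])

```text
clock: 4.95
eef_pos: [0.5122, -0.3176, 0.0711]
tool_rot: [0.999, 0.021, 0.022, 0.015]
ft_force: [-0.0, 0.4, -0.3]
grip_width: 0.0616
```

```bash
python3 - <<'E'
from h import *
np.set_printoptions(precision=4,suppress=True)
o=get_obs()
for k in ['joint_pos','joint_vel','eef_pos','tool_rot','ft_force','tau']:print(k,np.array(o[k]))
E
```

```text
joint_pos [-0.5537  0.4713  0.0156  1.0618 -0.0022  2.5465]
joint_vel [-0.0019  0.0008  0.0002  0.0016  0.0004 -0.0006]
eef_pos [ 0.5122 -0.3176  0.0711]
tool_rot [0.9994 0.0206 0.0218 0.0154]
ft_force [-0.0266  0.4345 -0.3214]
tau [  0.0103 -46.6726  23.8852  -0.4036  -0.0066  -0.    ]
```

The fast descent drifted and tilted the tool, but nothing was touched. I'll use smaller rows and correct the tilt, with a helper that works out tool-frame deltas.

```bash
cat > go.py <<'E'
import sys
from h import *
def d(x,y,z,yaw):
    o=get_obs();a=np.radians(yaw)/2
    Rt=R.from_quat([np.cos(a),np.sin(a),0,0]);Rc=R.from_quat(o['tool_rot'])
    t=Rc.inv().apply(np.array([x,y,z])-o['eef_pos'])*1000;r=np.degrees((Rc.inv()*Rt).as_rotvec())
    print('t',t.round(1),'r',r.round(2),'at',np.round(o['eef_pos'],4),'w',round(o['grip_width'],4),'F',np.round(o['ft_force'],1),'clk',o['clock'])
if __name__=='__main__': d(*map(float,sys.argv[1:5]))
E
python3 go.py .492 -.3095 .1 2.8
```

```text
t [-18.6  -8.  -30. ] r [ 1.83 -2.45 -0.43] at [ 0.5122 -0.3176  0.0711] w 0.0616 F [-0.   0.4 -0.3] clk 4.95
```

jog_arm(deltas=[[[0,0,-30,0,0,0,62],[-9,-4,0,1.8,-2.4,-0.4,62],[-9,-4,0,0,0,0,62],[0,0,0,0,0,0,62]]])

```text
clock: 5.35
eef_pos: [0.4906, -0.3086, 0.0998]
tool_rot: [1.0, 0.024, -0.001, -0.001]
ft_force: [-0.1, 0.2, 0.3]
grip_width: 0.0617
```

```bash
python3 go.py .492 -.3095 .042 2.8
```

```text
t [ 1.5  1.1 57.8] r [-0.11  0.14 -0.04] at [ 0.4906 -0.3086  0.0998] w 0.0617 F [-0.1  0.2  0.3] clk 5.35
```

jog_arm(deltas=[[[1.5,1,15,0,0,0,62],[0,0,15,0,0,0,62],[0,0,12,0,0,0,62],[0,0,8,0,0,0,62],[0,0,0,0,0,0,62]]])

```text
clock: 5.85
eef_pos: [0.4907, -0.3087, 0.0472]
tool_rot: [1.0, 0.024, -0.0, -0.0]
ft_force: [-0.8, -0.5, 0.4]
grip_width: 0.0621
```

```bash
python3 go.py .492 -.3095 .042 2.8
```

```text
t [1.2 0.9 5.2] r [-0.02  0.01 -0.09] at [ 0.4907 -0.3087  0.0472] w 0.0621 F [-0.8 -0.5  0.4] clk 5.85
```

jog_arm(deltas=[[[1,1,4,0,0,0,62],[0,0,0,0,0,0,20],[0,0,0,0,0,0,20],[0,0,0,0,0,0,20],[0,0,0,0,0,0,20]]])

```text
clock: 6.35
eef_pos: [0.493, -0.3104, 0.0446]
tool_rot: [1.0, 0.024, 0.001, 0.001]
ft_force: [0.5, -0.3, 0.1]
grip_width: 0.02
```

jog_arm(deltas=[[[0,0,0,0,0,0,20],[0,6,0,0,0,0,20],[0,8,0,0,0,0,20],[0,8,0,0,0,0,20],[0,0,0,0,0,0,20]]])

```text
clock: 6.85
eef_pos: [0.4948, -0.335, 0.0456]
tool_rot: [1.0, 0.024, 0.002, 0.002]
ft_force: [-0.2, -0.0, 0.5]
grip_width: 0.0202
```

```bash
python3 go.py .492 -.3345 .042 2.8
```

```text
t [-2.8 -0.6  3.5] r [ 0.19 -0.25 -0.1 ] at [ 0.4948 -0.335   0.0456] w 0.0202 F [-0.2 -0.   0.5] clk 6.85
```

```bash
python3 - <<'E'
from h import *
o,im=shot('wrist','j1');o,b=shot('side')
a=im[100:420,150:420,::-1];c=b[200:340,150:350,::-1]
a=cv2.resize(a,(405,480));c=cv2.resize(c,(395,276),interpolation=cv2.INTER_CUBIC)
out=np.zeros((480,800,3),np.uint8);out[:,:405]=a;out[:276,405:]=c;cv2.imwrite('pics/j1c.png',out)
E
```

```text
(no output)
```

View pics/j1c.png

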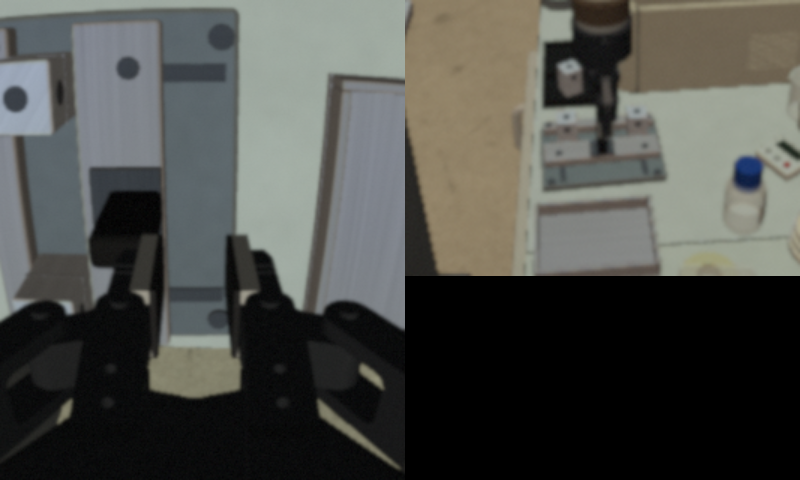

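```bash
python3 - <<'E'
from h import *
np.set_printoptions(precision=4,suppress=True)
o=get_obs();print(o['eef_pos'],o['tool_rot'])
P=np.array(o['eef_pos'])
Rm=R.from_quat(o['tool_rot'])
for t in [(0,0,0),(0,.01,0),(0,-.01,0),(0.011,.01,0),(-.011,.01,0),(0,0,-.019)]:
    p=proj('wrist',P+Rm.apply(t),o); print(t,p,'crop',(p-[150,100])*1.5, 'side',(proj('side',P+Rm.apply(t))-[150,200])*1.975)
print('handle', (proj('side',[.492,-.3095,.076])-[150,200])*1.975,(proj('wrist',[.492,-.3095,.076],o)-[150,100])*1.5)
E
```

```text
[ 0.4945 -0.3339  0.0453] [0.9997 0.0239 0.0019 0.0011]
(0, 0, 0) [278.6638 241.1829] crop [192.9957 211.7744] side [198.4169 151.4898]
(0, 0.01, 0) [295.0549 241.1406] crop [217.5824 211.7109] side [199.0456 156.5765]
(0, -0.01, 0) [262.2763 241.1751] crop [168.4144 211.7626] side [197.7981 146.4834]
(0.011, 0.01, 0) [295.3362 224.1805] crop [218.0043 186.2707] side [207.2345 155.8731]
(-0.011, 0.01, 0) [294.7579 257.3935] crop [217.1368 236.0902] side [190.8353 157.2818]
(0, 0, -0.019) [278.6078 254.3402] crop [192.9117 231.5103] side [198.1008 140.8803]
handle [195.4669 122.3473] [123.3863 248.3892]
```

jog_arm(deltas=[[[0,0,-20,0,0,0,20],[0,0,-20,0,0,0,20],[0,0,-20,0,0,0,20],[0,0,0,0,0,0,20]]])

```text
clock: 7.35
eef_pos: [0.4929, -0.3325, 0.1053]
tool_rot: [1.0, 0.024, 0.0, -0.001]
ft_force: [-0.2, 0.6, -0.4]
grip_width: 0.0198
```

```bash
python3 - <<'E'
from h import *
o,b=shot('side');b=b[:,:,::-1];P=np.array(o['eef_pos']);Rm=R.from_quat(o['tool_rot']);print(P,o['grip_width'])
S=6;x0,y0=190,190
c=cv2.resize(b[y0:y0+95,x0:x0+120],None,fx=S,fy=S,interpolation=cv2.INTER_CUBIC)
for z,col in((0,(0,0,255)),(-.019,(0,255,0)),(-.04,(255,0,0))):
  for y in (-.01,.01):
    p=((proj('side',P+Rm.apply((0,y,z)))-[x0,y0])*S).astype(int);cv2.circle(c,tuple(map(int,p)),4,col,-1)
p=((proj('side',[.492,-.3095,.076])-[x0,y0])*S).astype(int);cv2.circle(c,tuple(map(int,p)),4,(0,255,255),-1)
cv2.imwrite('pics/s2.png',c)
E
```

```text
[ 0.49287877 -0.33251321  0.10530479] 0.019790494764760937
```

View pics/s2.png

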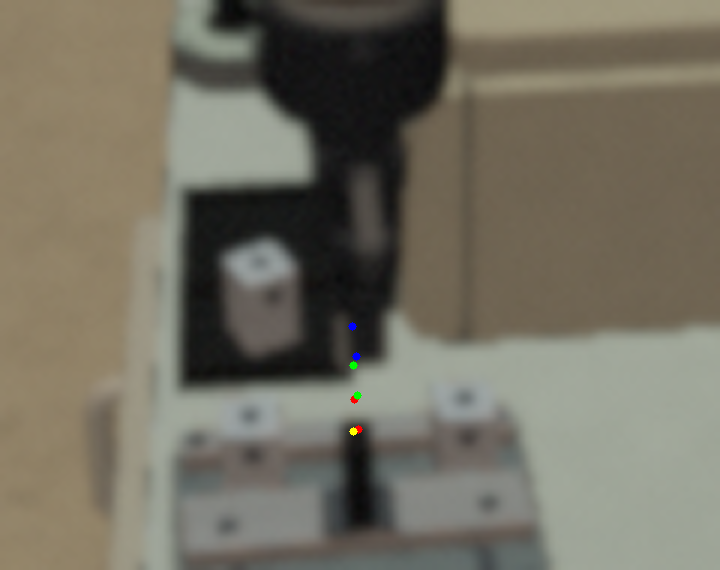

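The side view shows the fingertips ending about 40 mm short of the reported TCP, at the blue marks. The fingers therefore closed above the handle, which is why they missed it. I'll descend further in small steps and watch the force.

jog_arm(deltas=[[[0,-11,0,0,0,0,62],[0,-12,0,0,0,0,62],[0,0,15,0,0,0,62],[0,0,15,0,0,0,62],[0,0,0,0,0,0,62]]])

```text
clock: 7.9
eef_pos: [0.4873, -0.3015, 0.0677]
tool_rot: [1.0, 0.025, -0.005, -0.004]
ft_force: [-0.4, -0.2, -0.8]
grip_width: 0.0624
```

```bash
python3 go.py .492 -.3095 .012 2.8
```

```text
t [ 4.8  8.8 55.6] r [-0.53  0.52  0.06] at [ 0.4873 -0.3015  0.0677] w 0.0624 F [-0.4 -0.2 -0.8] clk 7.9
```

jog_arm(deltas=[[[4.5,8.5,0,-0.5,0.5,0,62],[0,0,10,0,0,0,62],[0,0,10,0,0,0,62],[0,0,8,0,0,0,62],[0,0,0,0,0,0,62]]])

```text
clock: 8.4
eef_pos: [0.4924, -0.3089, 0.0372]
tool_rot: [1.0, 0.025, -0.0, -0.0]
ft_force: [0.1, -0.5, -0.2]
grip_width: 0.0622
```

```bash
python3 go.py .492 -.3095 .012 2.8
```

```text
t [-0.5  0.6 25.2] r [-0.03  0.03  0.12] at [ 0.4924 -0.3089  0.0372] w 0.0622 F [ 0.1 -0.5 -0.2] clk 8.4
```

jog_arm(deltas=[[[0,0,6,0,0,0,62],[0,0,6,0,0,0,62],[0,0,6,0,0,0,62],[0,0,4,0,0,0,62],[0,0,0,0,0,0,62]]])

```text
clock: 8.9
eef_pos: [0.4925, -0.3092, 0.0133]
tool_rot: [1.0, 0.025, -0.0, -0.0]
ft_force: [-0.5, -0.1, 0.8]
grip_width: 0.0623
```

jog_arm(deltas=[[[0,0,0,0,0,0,18],[0,0,0,0,0,0,18],[0,0,0,0,0,0,18],[0,0,0,0,0,0,18],[0,0,0,0,0,0,18]]])

```text
clock: 9.4
eef_pos: [0.4927, -0.3093, 0.0138]
tool_rot: [1.0, 0.025, 0.0, -0.0]
ft_force: [0.4, 0.2, -0.8]
grip_width: 0.0228
```

The handle is gripped: the fingers stopped at 22.8 mm. Pulling the jaw open.

jog_arm(deltas=[[[0,5,0,0,0,0,18],[0,5,0,0,0,0,18],[0,5,0,0,0,0,18],[0,5,0,0,0,0,18],[0,0,0,0,0,0,18]]])

```text
clock: 9.9
eef_pos: [0.4938, -0.3285, 0.0138]
tool_rot: [1.0, 0.026, -0.0, -0.002]
ft_force: [-0.5, 1.5, -1.0]
grip_width: 0.0229
```

```bash
python3 go.py .4932 -.3335 .012 2.8
```

```text
t [-0.8  5.   1.8] r [-0.23 -0.    0.18] at [ 0.4938 -0.3285  0.0138] w 0.0229 F [-0.5  1.5 -1. ] clk 9.9
```

jog_arm(deltas=[[[0,3,0,0,0,0,18],[0,3,0,0,0,0,18],[0,0,0,0,0,0,18],[0,0,0,0,0,0,62],[0,0,0,0,0,0,62]]])

```text
clock: 10.4
eef_pos: [0.4942, -0.3363, 0.0138]
tool_rot: [1.0, 0.026, 0.0, -0.001]
ft_force: [0.3, 0.2, -0.5]
grip_width: 0.051
```

jog_arm(deltas=[[[0,0,0,0,0,0,62],[0,0,-15,0,0,0,62],[0,0,-20,0,0,0,62],[0,0,-20,0,0,0,62],[0,0,-20,0,0,0,62]]])

```text
clock: 10.9
eef_pos: [0.4918, -0.3376, 0.0877]
tool_rot: [1.0, 0.025, -0.003, -0.001]
ft_force: [-0.9, 0.1, 0.3]
grip_width: 0.0617
```

```bash
python3 - <<'E'
from h import *
from go import d
d(.53985,-.2676,.09,2.8)
o,im=shot('wrist'); 
im=im[:,:,::-1].copy(); big=cv2.resize(im,None,fx=2,fy=2,interpolation=cv2.INTER_CUBIC)
th=np.radians(2.8);c=np.array([.490,-.270]);Rm=np.array([[np.cos(th),-np.sin(th)],[np.sin(th),np.cos(th)]])
def L(pts,col):
    p=np.array([proj('wrist',np.r_[c+Rm@np.array(q[:2]),q[2]],o) for q in pts])*2
    cv2.polylines(big,[p.round().astype(int)],True,col,1)
def rect(x,y,w,h,z,col): L([(x+a*w/2,y+b*h/2,z) for a,b in((-1,-1),(1,-1),(1,1),(-1,1))],col)
rect(0,-.0394-.025,.014,.024,.076,(0,255,0));rect(.05,0,.028,.028,.058,(0,0,255));rect(-.05,0,.028,.028,.058,(0,0,255))
cv2.imwrite('pics/h2.png',big[80:660,160:960])
E
```

```text
t [ 51.5 -67.6  -2.5] r [-0.12  0.33  0.05] at [ 0.4918 -0.3376  0.0877] w 0.0617 F [-0.9  0.1  0.3] clk 10.9
```

View pics/h2.png

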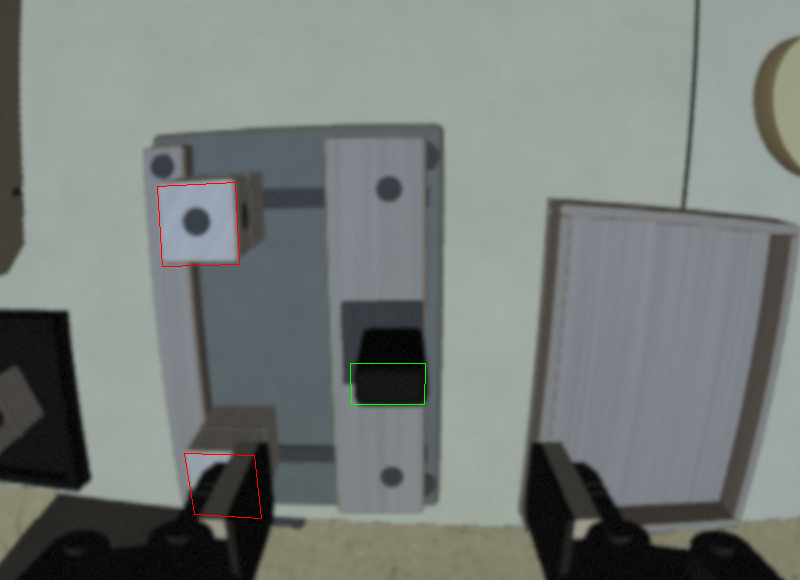

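The jaw is about 25 mm open and both blocks still stand. I go to the rear block next.

jog_arm(deltas=[[[17,-22,-1,0,0,0,62],[17,-22,-1,0,0,0,62],[13,-18,0,0,0,0,62],[0,0,0,0,0,0,62],[0,0,0,0,0,0,62]]])

```text
clock: 11.45
eef_pos: [0.541, -0.2774, 0.0964]
tool_rot: [1.0, 0.023, 0.003, 0.005]
ft_force: [0.3, -0.1, 0.1]
grip_width: 0.0621
```

```bash
python3 go.py .540 -.2676 .04 2.8
```

```text
t [ -0.9 -10.4  56.3] r [ 0.56 -0.34 -0.17] at [ 0.541  -0.2774  0.0964] w 0.0621 F [ 0.3 -0.1  0.1] clk 11.45
```

jog_arm(deltas=[[[-1,-10,10,0.6,-0.3,0,62],[0,0,15,0,0,0,62],[0,0,15,0,0,0,62],[0,0,12,0,0,0,62],[0,0,0,0,0,0,62]]])

```text
clock: 11.95
eef_pos: [0.5361, -0.2688, 0.0396]
tool_rot: [1.0, 0.02, -0.001, -0.001]
ft_force: [-0.3, -0.1, 0.5]
grip_width: 0.0618
```

```bash
python3 go.py .540 -.2676 -.008 2.8
```

```text
t [ 4.  -1.  47.6] r [-0.15  0.15 -0.46] at [ 0.5361 -0.2688  0.0396] w 0.0618 F [-0.3 -0.1  0.5] clk 11.95
```

jog_arm(deltas=[[[4,-1,10,0,0,-0.4,62],[0,0,10,0,0,0,62],[0,0,10,0,0,0,62],[0,0,8,0,0,0,62],[0,0,0,0,0,0,62]]])

```text
clock: 12.45
eef_pos: [0.5401, -0.2682, -0.0015]
tool_rot: [1.0, 0.024, -0.001, -0.001]
ft_force: [-0.1, 0.5, -0.4]
grip_width: 0.0617
```

```bash
python3 go.py .540 -.2676 -.008 2.8
```

```text
t [-0.1 -0.6  6.5] r [-0.15  0.14 -0.1 ] at [ 0.5401 -0.2682 -0.0015] w 0.0617 F [-0.1  0.5 -0.4] clk 12.45
```

jog_arm(deltas=[[[0,-0.5,5,0,0,0,62],[0,0,0,0,0,0,62],[0,0,0,0,0,0,20],[0,0,0,0,0,0,20],[0,0,0,0,0,0,20]]])

```text
clock: 12.95
eef_pos: [0.5413, -0.2682, -0.0055]
tool_rot: [1.0, 0.024, -0.0, -0.001]
ft_force: [0.1, 0.5, -0.6]
grip_width: 0.0264
```

jog_arm(deltas=[[[0,0,0,0,0,0,20],[0,0,0,0,0,0,20],[0,0,0,0,0,0,20]]])

```text
clock: 13.25
eef_pos: [0.5413, -0.2682, -0.0053]
tool_rot: [1.0, 0.024, 0.0, -0.001]
ft_force: [-0.4, -0.2, -0.3]
grip_width: 0.0266
```

jog_arm(deltas=[[[0,0,-8,0,0,0,20],[0,0,-10,0,0,0,20],[0,0,-15,0,0,0,20],[0,0,-15,0,0,0,20],[0,0,0,0,0,0,20]]])

```text
clock: 13.75
eef_pos: [0.5412, -0.2682, 0.0464]
tool_rot: [1.0, 0.024, -0.0, -0.001]
ft_force: [0.2, -0.3, -0.9]
grip_width: 0.027
```

```bash
python3 go.py .515 -.457 .05 2.8
```

```text
t [-35.1 187.3  -3.8] r [-0.07  0.   -0.1 ] at [ 0.5412 -0.2682  0.0464] w 0.027 F [ 0.2 -0.3 -0.9] clk 13.75
```

jog_arm(deltas=[[[0,15,-5,0,0,0,20],[0,25,0,0,0,0,20],[0,25,0,0,0,0,20],[0,25,0,0,0,0,20],[-5,25,0,0,0,0,20]]])

```text
clock: 14.25
eef_pos: [0.5433, -0.3828, 0.0525]
tool_rot: [1.0, 0.027, 0.001, -0.001]
ft_force: [0.2, -0.1, -0.8]
grip_width: 0.0266
```

jog_arm(deltas=[[[-10,25,0,0,0,0,20],[-10,15,0,0,0,0,20],[0,10,0,0,0,0,20],[0,0,0,0,0,0,20],[0,0,0,0,0,0,20]]])

```text
clock: 14.75
eef_pos: [0.5239, -0.4378, 0.0506]
tool_rot: [1.0, 0.026, 0.0, -0.002]
ft_force: [0.3, 0.2, -1.5]
grip_width: 0.0269
```

```bash
python3 go.py .520 -.4545 -.011 2.8
```

```text
t [-4.8 16.7 61.5] r [-0.19 -0.02  0.12] at [ 0.5239 -0.4378  0.0506] w 0.0269 F [ 0.3  0.2 -1.5] clk 14.75
```

jog_arm(deltas=[[[-4,13,5,0,0,0,20],[0,3,12,0,0,0,20],[0,0,12,0,0,0,20],[0,0,10,0,0,0,20],[0,0,0,0,0,0,20]]])

```text
clock: 15.25
eef_pos: [0.5216, -0.4513, 0.0072]
tool_rot: [1.0, 0.028, -0.0, -0.003]
ft_force: [-0.8, 0.4, -1.7]
grip_width: 0.0271
```

```bash
python3 go.py .520 -.4545 -.011 2.8
```

```text
t [-1.8  3.2 18.2] r [-0.32  0.04  0.38] at [ 0.5216 -0.4513  0.0072] w 0.0271 F [-0.8  0.4 -1.7] clk 15.25
```

jog_arm(deltas=[[[0,3,7,-0.3,0,0,20],[0,0,6,0,0,0,20],[0,0,4,0,0,0,20],[0,0,1,0,0,0,20],[0,0,0,0,0,0,20]]])

```text
clock: 15.75
eef_pos: [0.522, -0.4536, -0.0128]
tool_rot: [1.0, 0.028, -0.001, -0.0]
ft_force: [-0.3, -0.2, -0.3]
grip_width: 0.0269
```

jog_arm(deltas=[[[0,0,0,0,0,0,50],[0,0,0,0,0,0,50],[0,0,0,0,0,0,50],[0,0,-8,0,0,0,50],[0,0,-15,0,0,0,50]]])

```text
clock: 16.25
eef_pos: [0.5216, -0.4534, 0.0108]
tool_rot: [1.0, 0.028, -0.001, -0.001]
ft_force: [0.8, 0.4, -0.5]
grip_width: 0.0501
```

jog_arm(deltas=[[[0,0,-25,0,0,0,62],[0,0,-30,0,0,0,62],[0,0,-30,0,0,0,62],[0,0,0,0,0,0,62]]])

```text
clock: 16.65
eef_pos: [0.5229, -0.4545, 0.1038]
tool_rot: [1.0, 0.028, 0.001, 0.001]
ft_force: [0.6, -0.5, 0.9]
grip_width: 0.0618
```

```bash
python3 go.py .440 -.2725 .1 2.8
```

```text
t [ -72.5 -186.4    3.2] r [ 0.13 -0.11  0.43] at [ 0.5229 -0.4545  0.1038] w 0.0618 F [ 0.6 -0.5  0.9] clk 16.65
```

Now the front block.

jog_arm(deltas=[[[-10,-25,0,0,0,0,62],[-10,-25,0,0,0,0,62],[-10,-25,0,0,0,0,62],[-10,-25,0,0,0,0,62],[-10,-25,0,0,0,0,62]]])

```text
clock: 17.15
eef_pos: [0.4658, -0.3326, 0.1034]
tool_rot: [1.0, 0.026, 0.003, 0.003]
ft_force: [1.0, 0.3, 0.6]
grip_width: 0.0621
```

jog_arm(deltas=[[[-12,-25,0,0,0,0.4,62],[-8,-15,0,0,0,0,62],[0,-6,0,0,0,0,62],[0,0,0,0,0,0,62],[0,0,0,0,0,0,62]]])

```text
clock: 17.65
eef_pos: [0.441, -0.283, 0.1032]
tool_rot: [1.0, 0.024, 0.003, 0.003]
ft_force: [-0.3, 0.1, 0.4]
grip_width: 0.0622
```

```bash
python3 - <<'E'
from h import *
from go import d
d(.440,-.2725,.05,2.8)
o,im=shot('wrist');im=im[:,:,::-1].copy()
big=cv2.resize(im,None,fx=2,fy=2,interpolation=cv2.INTER_CUBIC)
th=np.radians(2.8)
def rect(cx,cy,w,h,z,a,col):
    Rm=np.array([[np.cos(a),-np.sin(a)],[np.sin(a),np.cos(a)]])
    p=np.array([proj('wrist',np.r_[np.array([cx,cy])+Rm@[i*w/2,j*h/2],z],o) for i,j in((-1,-1),(1,-1),(1,1),(-1,1))])*2
    cv2.polylines(big,[p.round().astype(int)],True,col,1)
rect(.440,-.2725,.028,.028,.058,th,(0,0,255));rect(.4465,-.1485,.028,.028,.052,np.radians(25),(0,255,0))
cv2.imwrite('pics/f1.png',big[240:840,160:960])
E
```

```text
t [ -0.9 -10.9  53.1] r [ 0.38 -0.38 -0.06] at [ 0.441  -0.283   0.1032] w 0.0622 F [-0.3  0.1  0.4] clk 17.65
```

View pics/f1.png

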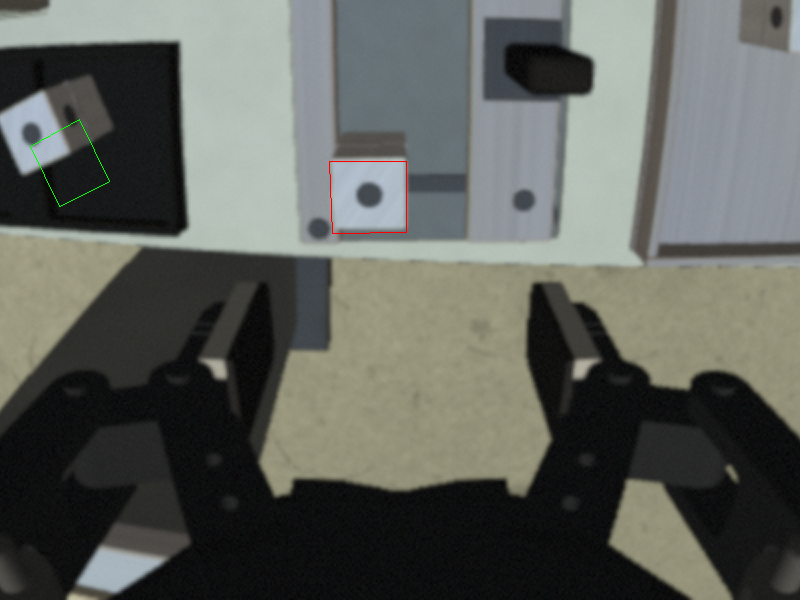

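The front block sits on its overlay at image (369,197). The mat block has moved (it was knocked), so I'll measure it again. The first block stands in the tray.

jog_arm(deltas=[[[-0.5,-10,10,0.4,-0.4,0,62],[0,0,15,0,0,0,62],[0,0,15,0,0,0,62],[0,0,12,0,0,0,62],[0,0,0,0,0,0,62]]])

```text
clock: 18.2
eef_pos: [0.4418, -0.2739, 0.0464]
tool_rot: [1.0, 0.022, -0.001, -0.001]
ft_force: [-0.2, 0.3, -0.1]
grip_width: 0.0617
```

```bash
python3 go.py .440 -.2725 -.007 2.8
```

```text
t [-1.7 -1.3 53.4] r [-0.12  0.06 -0.23] at [ 0.4418 -0.2739  0.0464] w 0.0617 F [-0.2  0.3 -0.1] clk 18.2
```

jog_arm(deltas=[[[-1.5,-1.5,12,0,0,0,62],[0,0,12,0,0,0,62],[0,0,11,0,0,0,62],[0,0,9,0,0,0,62],[0,0,0,0,0,0,62]]])

```text
clock: 18.7
eef_pos: [0.4412, -0.2727, -0.0008]
tool_rot: [1.0, 0.022, -0.001, -0.001]
ft_force: [0.4, 0.1, -0.1]
grip_width: 0.0624
```

```bash
python3 go.py .440 -.2725 -.007 2.8
```

```text
t [-1.2 -0.3  6.2] r [-0.15  0.08 -0.27] at [ 0.4412 -0.2727 -0.0008] w 0.0624 F [ 0.4  0.1 -0.1] clk 18.7
```

jog_arm(deltas=[[[-1,0,5,0,0,0,62],[0,0,0,0,0,0,62],[0,0,0,0,0,0,20],[0,0,0,0,0,0,20],[0,0,0,0,0,0,20]]])

```text
clock: 19.2
eef_pos: [0.4415, -0.2737, -0.0047]
tool_rot: [1.0, 0.022, 0.001, -0.0]
ft_force: [0.3, -1.3, -0.5]
grip_width: 0.0274
```

jog_arm(deltas=[[[0,0,0,0,0,0,20],[0,0,0,0,0,0,20],[0,0,0,0,0,0,20]]])

```text
clock: 19.5
eef_pos: [0.4415, -0.2737, -0.0045]
tool_rot: [1.0, 0.022, 0.001, -0.0]
ft_force: [-0.1, 0.9, -1.0]
grip_width: 0.0272
```

jog_arm(deltas=[[[0,0,-8,0,0,0,20],[0,0,-15,0,0,0,20],[0,0,-20,0,0,0,20],[0,0,-20,0,0,0,20],[0,0,0,0,0,0,20]]])

```text
clock: 20.0
eef_pos: [0.4404, -0.2731, 0.061]
tool_rot: [1.0, 0.022, -0.001, -0.001]
ft_force: [-0.2, -0.3, 0.5]
grip_width: 0.0265
```

```bash
python3 go.py .432 -.4585 .06 2.8
```

```text
t [-16.5 184.9   0.6] r [-0.14  0.06 -0.28] at [ 0.4404 -0.2731  0.061 ] w 0.0265 F [-0.2 -0.3  0.5] clk 20.0
```

jog_arm(deltas=[[[0,15,0,0,0,0,20],[-2,25,0,0,0,0,20],[-3,25,0,0,0,0,20],[-3,25,0,0,0,0,20],[-3,25,0,0,0,0,20]]])

```text
clock: 20.5
eef_pos: [0.4331, -0.3917, 0.057]
tool_rot: [1.0, 0.025, -0.002, -0.002]
ft_force: [0.4, -0.5, -1.3]
grip_width: 0.0261
```

jog_arm(deltas=[[[-3,25,0,0,0,0,20],[-2,20,0,0,0,0,20],[0,12,0,0,0,0,20],[0,0,0,0,0,0,20],[0,0,0,0,0,0,20]]])

```text
clock: 21.0
eef_pos: [0.4253, -0.4574, 0.0484]
tool_rot: [1.0, 0.021, -0.006, -0.004]
ft_force: [0.1, 0.1, -1.8]
grip_width: 0.0269
```

```bash
python3 go.py .432 -.4585 -.011 2.8
```

```text
t [ 7.3  1.9 59.3] r [-0.51  0.65 -0.38] at [ 0.4253 -0.4574  0.0484] w 0.0269 F [ 0.1  0.1 -1.8] clk 21.0
```

jog_arm(deltas=[[[6,2,3,-0.5,0.6,-0.4,20],[0,0,12,0,0,0,20],[0,0,12,0,0,0,20],[0,0,10,0,0,0,20],[0,0,0,0,0,0,20]]])

```text
clock: 21.5
eef_pos: [0.4311, -0.4556, 0.0062]
tool_rot: [1.0, 0.026, -0.001, -0.002]
ft_force: [0.1, -0.6, -1.8]
grip_width: 0.027
```

```bash
python3 go.py .432 -.4585 -.0115 2.8
```

```text
t [ 0.8  3.  17.7] r [-0.18  0.15  0.23] at [ 0.4311 -0.4556  0.0062] w 0.027 F [ 0.1 -0.6 -1.8] clk 21.5
```

jog_arm(deltas=[[[0,2,7,-0.2,0,0,20],[0,0,6,0,0,0,20],[0,0,4,0,0,0,20],[0,0,0.5,0,0,0,20],[0,0,0,0,0,0,20]]])

```text
clock: 22.0
eef_pos: [0.4321, -0.4581, -0.0117]
tool_rot: [1.0, 0.027, -0.001, 0.001]
ft_force: [-0.1, -0.3, -1.8]
grip_width: 0.027
```

jog_arm(deltas=[[[0,0,1,0,0,0,20],[0,0,0,0,0,0,20],[0,0,0,0,0,0,50],[0,0,0,0,0,0,50],[0,0,0,0,0,0,50]]])

```text
clock: 22.5
eef_pos: [0.4327, -0.459, -0.0114]
tool_rot: [1.0, 0.027, 0.0, 0.002]
ft_force: [-0.7, 0.1, -0.4]
grip_width: 0.0497
```

jog_arm(deltas=[[[0,0,-8,0,0,0,50],[0,0,-15,0,0,0,62],[0,0,-25,0,0,0,62],[0,0,-30,0,0,0,62],[0,0,-30,0,0,0,62]]])

```text
clock: 23.0
eef_pos: [0.4296, -0.4553, 0.0954]
tool_rot: [1.0, 0.027, -0.004, -0.002]
ft_force: [-0.0, 0.2, -1.0]
grip_width: 0.0619
```

jog_arm(deltas=[[[0,-25,-20,0,0,0,62],[0,-40,-20,0,0,0,62],[0,-40,-20,0,0,0,62],[0,-40,-20,0,0,0,62],[0,-40,0,0,0,0,62]]])

```text
clock: 23.5
eef_pos: [0.4236, -0.273, 0.1867]
tool_rot: [1.0, 0.022, 0.003, 0.003]
ft_force: [1.5, 0.7, -0.4]
grip_width: 0.0622
```

jog_arm(deltas=[[[0,-40,0,0,0,0,62],[0,-30,0,0,0,0,62],[0,0,0,0,0,0,62]]])

```text
clock: 23.8
eef_pos: [0.4202, -0.1968, 0.1902]
tool_rot: [1.0, 0.025, 0.006, 0.004]
ft_force: [-0.0, -1.2, 0.2]
grip_width: 0.0621
```

```bash
python3 go.py .42 -.2 .18 2.8; python3 w.py w3 block_d_mid block_e_mid mat pointer_grip clamp
```

```text
t [-0.5  3.1 10.2] r [ 0.48 -0.64  0.04] at [ 0.4202 -0.1968  0.1902] w 0.0621 F [-0.  -1.2  0.2] clk 23.8
[ 0.4202 -0.1968  0.1902] 23.8
block_d_mid 0.58 [215.1 147.4] 883 198 236 131 165 [ 0.4602 -0.1299  0.04  ]
mat 0.91 [193.  159.6] 9824 128 267 117 198 [ 0.4468 -0.1061  0.04  ]
pointer_grip 0.59 [ 25.3 177.3] 567 5 41 163 188 [0.4253 0.1337 0.04  ]
clamp 0.67 [364.2 131.5] 14863 314 434 51 200 [ 0.485  -0.2841  0.04  ]
```

View pics/w3.png

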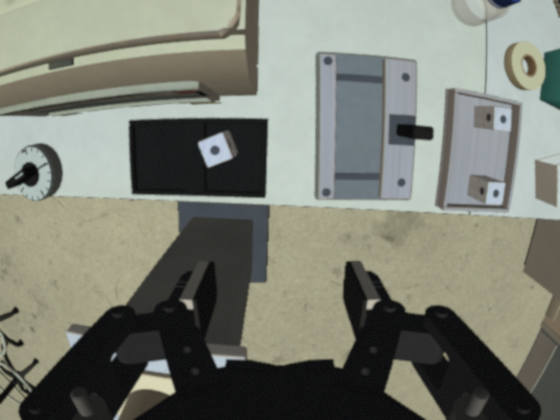

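The mat block now stands next to the mat's rib at px (214,150), yaw about +21°, and the clamp is empty. Two blocks stand in the tray. The centrifuge is close, so I'll turn the tool to yaw about 201° with the camera towards the robot. That keeps the camera clear and leaves the fingers opening along y.

jog_arm(deltas=[[[0,0,0,0,0,-8.5,62],[0,0,0,0,0,-8.5,62],[0,0,0,0,0,-8.5,62],[0,0,0,0,0,-8.5,62],[0,0,0,0,0,-8.5,62]]])

```text
clock: 24.6
eef_pos: [0.4202, -0.2064, 0.1871]
tool_rot: [0.922, 0.388, 0.002, 0.005]
ft_force: [0.5, 0.3, 0.0]
grip_width: 0.0621
```

jog_arm(deltas=[[[0,0,0,0,0,-8.5,62],[0,0,0,0,0,-8.5,62],[0,0,0,0,0,-8.5,62],[0,0,0,0,0,-8.5,62],[0,0,0,0,0,-8.5,62]]])

```text
clock: 25.1
eef_pos: [0.4195, -0.212, 0.1848]
tool_rot: [0.716, 0.698, -0.001, 0.003]
ft_force: [0.6, 1.4, -0.6]
grip_width: 0.0618
```

jog_arm(deltas=[[[0,0,0,0,0,-8.5,62],[0,0,0,0,0,-8.5,62],[0,0,0,0,0,-8.5,62],[0,0,0,0,0,-8.5,62],[0,0,0,0,0,-8.5,62]]])

```text
clock: 25.6
eef_pos: [0.4187, -0.2177, 0.1825]
tool_rot: [0.41, 0.912, -0.003, 0.001]
ft_force: [0.1, -0.3, 0.7]
grip_width: 0.0619
```

jog_arm(deltas=[[[0,0,0,0,0,-8.5,62],[0,0,0,0,0,-8.5,62],[0,0,0,0,0,-8.5,62],[0,0,0,0,0,-8.5,62],[0,0,0,0,0,-8.5,62]]])

```text
clock: 26.1
eef_pos: [0.4178, -0.2234, 0.1801]
tool_rot: [0.048, 0.999, -0.002, -0.002]
ft_force: [1.0, -0.7, -0.2]
grip_width: 0.0619
```

jog_arm(deltas=[[[0,0,0,0,0,-8.5,62],[0,0,0,0,0,-8.5,62],[0,0,0,0,0,-8.5,62],[0,0,0,0,0,0,62],[0,0,0,0,0,0,62]]])

```text
clock: 26.6
eef_pos: [0.4169, -0.2286, 0.1779]
tool_rot: [-0.173, 0.985, -0.001, -0.004]
ft_force: [0.1, -0.3, -0.3]
grip_width: 0.0618
```

```bash
cat > go.py <<'E'
import sys
from h import *
def d(x,y,z,yaw,tilt=0):
    o=get_obs();a=np.radians(yaw)/2
    Rt=R.from_quat([np.cos(a),np.sin(a),0,0])*R.from_euler('y',tilt,degrees=True);Rc=R.from_quat(o['tool_rot'])
    t=Rc.inv().apply(np.array([x,y,z])-o['eef_pos'])*1000;r=np.degrees((Rc.inv()*Rt).as_rotvec())
    print('t',t.round(1),'r',r.round(2),'at',np.round(o['eef_pos'],4),'w',round(o['grip_width'],4),'F',np.round(o['ft_force'],1),'clk',o['clock'])
if __name__=='__main__': d(*map(float,sys.argv[1:]))
E
python3 go.py .41 -.14 .15 201
```

```text
t [-24.   85.6  27.7] r [ 0.04 -0.51 -1.03] at [ 0.4169 -0.2286  0.1779] w 0.0618 F [ 0.1 -0.3 -0.3] clk 26.6
```

jog_arm(deltas=[[[-8,25,5,0,-0.5,-1,62],[-8,25,10,0,0,0,62],[-8,25,10,0,0,0,62],[0,10,2,0,0,0,62],[0,0,0,0,0,0,62]]])

```text
clock: 27.1
eef_pos: [0.41, -0.1412, 0.1495]
tool_rot: [-0.173, 0.985, -0.0, 0.0]
ft_force: [0.4, 0.2, -0.4]
grip_width: 0.062
```

```bash
python3 w.py w4 block_d_mid block_e_mid mat; python3 go.py .457 -.13 .1 201; python3 -c "
import cv2
im=cv2.imread('pics/w4.png')[0:260,140:440];cv2.imwrite('pics/w4c.png',cv2.resize(im,(690,598),interpolation=cv2.INTER_CUBIC))"
```

```text
[ 0.41   -0.1412  0.1495] 27.1
block_d_mid 0.89 [269.3 241.3] 1196 257 287 221 263 [ 0.4562 -0.1357  0.04  ]
block_e_mid 0.44 [  2.9 236. ] 253 0 8 216 251 [ 0.5791 -0.4658  0.04  ]
block_e_mid 0.27 [305.9 226.9] 10731 220 389 167 285 [ 0.4301 -0.1076  0.04  ]
block_e_mid 0.25 [ 94.9 201.4] 4870 58 124 130 270 [ 0.4797 -0.3225  0.04  ]
block_e_mid 0.24 [127.4 205.4] 14363 57 191 124 289 [ 0.4705 -0.2837  0.04  ]
mat 0.61 [304.2 225.8] 10961 219 389 167 285 [ 0.4297 -0.1095  0.04  ]
mat 0.31 [271.8 242.5] 1252 257 287 221 263 [ 0.4566 -0.133   0.04  ]
t [-47.3  -3.4  50.3] r [-0.11  0.09 -1.12] at [ 0.4112 -0.1428  0.1502] w 0.0622 F [0.6 0.4 0.1] clk 27.3
```

View pics/w4c.png

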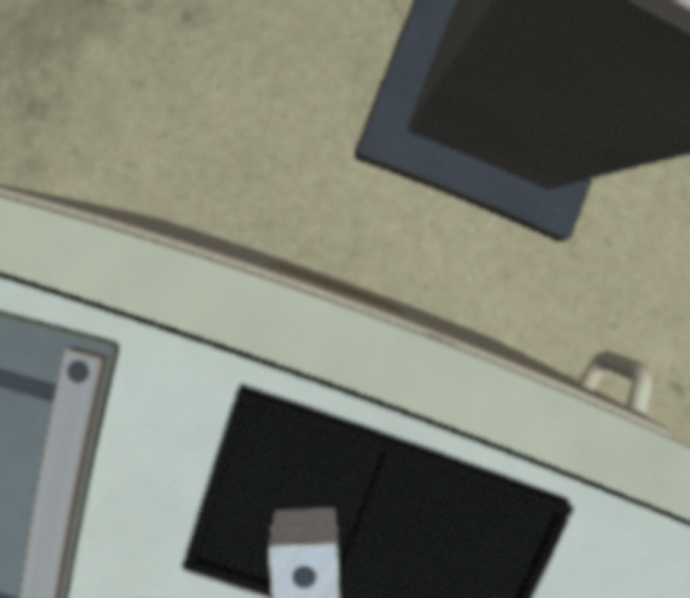

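```bash
python3 - <<'E'
import pickle
from h import *
np.set_printoptions(precision=4,suppress=True)
o3=pickle.load(open('w3.pkl','rb'))['o'];o4=pickle.load(open('w4.pkl','rb'))['o']
h4=np.array([304,577])/2.3+[140,0]
print('hole tri',tri([ray('wrist',(214.5,150.5),o3),ray('wrist',h4,o4)]))
for z in(.052,.062): print(z,atz('wrist',(214.5,150.5),z,o3),atz('wrist',h4,z,o4))
A,B,C=[atz('wrist',np.array(c)/2.3+[140,0],.052,o4) for c in((269.5,545),(337.5,541),(341,598))]
print(np.degrees(np.arctan2(*(A-B)[1::-1]))%90,np.linalg.norm(A-B),np.degrees(np.arctan2(*(C-B)[1::-1]))%90)
# centrifuge: lower front edges seen in w3 (218,103),(10,118)
im=cv2.imread('pics/w3.png')[:,:,::-1]
for p in((216,101),(150,104),(60,113)): print(p,atz('wrist',p,.0,o3),atz('wrist',p,.15,o3))
mc=[(131,121),(268,121),(266,196),(132,193)]
w=np.array([atz('wrist',p,.016,o3) for p in mc]);print(w.mean(0),w)
E
python3 go.py .457 -.13 .1 201
```

```text
hole tri [ 0.4589 -0.1311  0.0539]
0.052 [ 0.4587 -0.1304  0.052 ] [ 0.4597 -0.1312  0.052 ]
0.062 [ 0.4599 -0.1323  0.062 ] [ 0.4554 -0.1325  0.062 ]
23.60036472045347 0.027547854558618155 23.62398681385914
(216, 101) [ 0.5107 -0.1209  0.    ] [ 0.5043 -0.149   0.15  ]
(150, 104) [ 0.5085 -0.0396  0.    ] [ 0.5029 -0.1004  0.15  ]
(60, 113) [0.5051 0.0972 0.    ] [ 0.5009 -0.0184  0.15  ]
[ 0.4464 -0.1017  0.016 ] [[ 0.4889 -0.0217  0.016 ]
 [ 0.4893 -0.1819  0.016 ]
 [ 0.4049 -0.1832  0.016 ]
 [ 0.4024 -0.0199  0.016 ]]
t [-47.3  -3.4  50.3] r [-0.11  0.09 -1.12] at [ 0.4112 -0.1428  0.1502] w 0.0622 F [0.6 0.4 0.1] clk 27.3
```

The block stands on the mat floor at (0.459, -0.131), yaw about 23.6°. I'll grasp at yaw 203.6° with a 14° tilt so the gripper body stays clear of the centrifuge.

```bash
python3 go.py .4555 -.1325 .056 203.6 -14
```

```text
t [-45.   -5.2  94.3] r [ -0.57 -13.9   -3.69] at [ 0.4112 -0.1428  0.1502] w 0.0622 F [0.6 0.4 0.1] clk 27.3
```

jog_arm(deltas=[[[0,0,0,-0.3,-7,-1.8,50],[0,0,0,-0.3,-6.9,-1.9,50],[0,0,0,0,0,0,50]]])

```text
clock: 27.6
eef_pos: [0.4137, -0.1452, 0.1505]
tool_rot: [-0.203, 0.971, 0.025, 0.123]
ft_force: [-0.1, 0.1, -0.9]
grip_width: 0.0503
```

```bash
python3 go.py .4555 -.1325 .056 203.6 -14
```

```text
t [-18.4  -5.  102.4] r [-0.1   0.46  0.06] at [ 0.4137 -0.1452  0.1505] w 0.0503 F [-0.1  0.1 -0.9] clk 27.6
```

jog_arm(deltas=[[[-9,-3,15,0,0.4,0,50],[-9,-2,15,0,0,0,50],[0,0,20,0,0,0,50],[0,0,20,0,0,0,50],[0,0,0,0,0,0,50]]])

```text
clock: 28.1
eef_pos: [0.4539, -0.1429, 0.09]
tool_rot: [-0.197, 0.973, 0.019, 0.121]
ft_force: [-0.4, 0.0, 0.1]
grip_width: 0.0499
```

```bash
python3 go.py .4555 -.1325 .056 203.6 -14;python3 go.py .4705 -.126 -.009 203.6 -14
```

```text
t [ 2.8  9.3 34.2] r [-0.76  0.03 -0.56] at [ 0.4539 -0.1429  0.09  ] w 0.0499 F [-0.4  0.   0.1] clk 28.1
t [  2.7  10.2 101.2] r [-0.76  0.03 -0.56] at [ 0.4539 -0.1429  0.09  ] w 0.0499 F [-0.4  0.   0.1] clk 28.1
```

jog_arm(deltas=[[[3,9.5,0,-0.7,0,-0.6,50],[0,0,10,0,0,0,50],[0,0,12,0,0,0,50],[0,0,10,0,0,0,50],[0,0,0,0,0,0,50]]])

```text
clock: 28.6
eef_pos: [0.4579, -0.1335, 0.0601]
tool_rot: [-0.203, 0.971, 0.023, 0.121]
ft_force: [-0.7, 1.1, -0.6]
grip_width: 0.0497
```

```bash
python3 go.py .4705 -.126 -.009 203.6 -14
python3 - <<'E'
from h import *
o,b=shot('wrist');cv2.imwrite('pics/m1.png',cv2.resize(b[150:420,140:440,::-1],(660,594),interpolation=cv2.INTER_CUBIC))
E
```

```text
t [ 2.8  2.2 70.5] r [-0.29  0.15  0.04] at [ 0.4579 -0.1335  0.0601] w 0.0497 F [-0.7  1.1 -0.6] clk 28.6
```

View pics/m1.png

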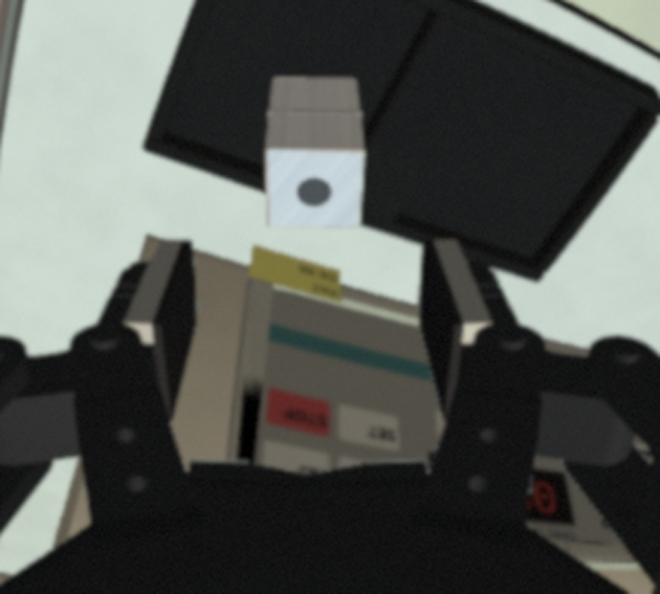

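The block is centred between the fingers and aligned with them. Descending.

jog_arm(deltas=[[[2,2,12,-0.3,0,0,50],[0,0,12,0,0,0,50],[0,0,12,0,0,0,50],[0,0,10,0,0,0,50],[0,0,0,0,0,0,50]]])

```text
clock: 29.15
eef_pos: [0.4691, -0.1298, 0.0175]
tool_rot: [-0.203, 0.971, 0.023, 0.123]
ft_force: [-0.8, -0.5, 0.7]
grip_width: 0.05
```

```bash
python3 go.py .4705 -.126 -.009 203.6 -14
```

```text
t [ 3.9  3.  26.4] r [-0.31  0.42  0.05] at [ 0.4691 -0.1298  0.0175] w 0.05 F [-0.8 -0.5  0.7] clk 29.15
```

jog_arm(deltas=[[[4,2,6,-0.3,0.3,0,50],[0,0,7,0,0,0,50],[0,0,6,0,0,0,50],[0,0,5,0,0,0,50],[0,0,0,0,0,0,50]]])

```text
clock: 29.65
eef_pos: [0.4712, -0.1276, -0.0073]
tool_rot: [-0.203, 0.971, 0.024, 0.121]
ft_force: [-0.4, -0.5, -0.1]
grip_width: 0.0501
```

jog_arm(deltas=[[[0,0,0,0,0,0,20],[0,0,0,0,0,0,20],[0,0,0,0,0,0,20],[0,0,0,0,0,0,20],[0,0,0,0,0,0,20]]])

```text
clock: 30.15
eef_pos: [0.4711, -0.1277, -0.0071]
tool_rot: [-0.203, 0.971, 0.024, 0.121]
ft_force: [0.1, -0.1, -2.0]
grip_width: 0.0265
```

```bash
python3 go.py .4705 -.126 -.009 203.6 -14
```

```text
t [0.3 1.8 1.9] r [-0.09  0.17  0.05] at [ 0.4711 -0.1277 -0.0071] w 0.0265 F [ 0.1 -0.1 -2. ] clk 30.15
```

jog_arm(deltas=[[[0,0,-6,0,0,0,20],[-3,0,-12,0,0,0,20],[-3,0,-15,0,0,0,20],[-3,0,-20,0,0,0,20],[0,0,-20,0,0,0,20]]])

```text
clock: 30.65
eef_pos: [0.4588, -0.1299, 0.0659]
tool_rot: [-0.203, 0.972, 0.027, 0.117]
ft_force: [0.8, -0.0, -1.9]
grip_width: 0.0267
```

jog_arm(deltas=[[[0,0,-20,0,4,3,20],[0,0,0,0,5,6,20],[0,0,0,0,5,6,20],[0,0,0,0,0,6,20],[0,0,0,0,0,0,20]]])

```text
clock: 31.15
eef_pos: [0.4549, -0.1333, 0.092]
tool_rot: [-0.016, 1.0, 0.013, -0.007]
ft_force: [0.4, 0.9, -2.1]
grip_width: 0.0267
```

```bash
python3 go.py .477 -.4565 .08 182.8
```

```text
t [ -11.6 -323.9    3.5] r [ 1.48 -0.82 -0.92] at [ 0.4549 -0.1333  0.092 ] w 0.0267 F [ 0.4  0.9 -2.1] clk 31.15
```

jog_arm(deltas=[[[3,-15,0,1.4,-0.8,-0.9,20],[2,-25,-2,0,0,0,20],[0,-30,-2,0,0,0,20],[0,-30,-2,0,0,0,20],[0,-30,0,0,0,0,20]]])

```text
clock: 31.65
eef_pos: [0.4551, -0.2629, 0.0983]
tool_rot: [-0.034, 0.999, 0.002, 0.0]
ft_force: [0.2, -0.4, -0.8]
grip_width: 0.027
```

jog_arm(deltas=[[[-3,-30,0,0,0,0,20],[-3,-30,0,0,0,0,20],[-3,-30,0,0,0,0,20],[-3,-25,0,0,0,0,20],[0,0,0,0,0,0,20]]])

```text
clock: 32.15
eef_pos: [0.4725, -0.385, 0.0982]
tool_rot: [-0.037, 0.999, 0.001, 0.001]
ft_force: [-0.4, -0.1, -1.0]
grip_width: 0.0268
```

```bash
python3 go.py .477 -.4565 .08 182.8
```

```text
t [  0.9 -71.7  18. ] r [0.17 0.12 1.5 ] at [ 0.4725 -0.385   0.0982] w 0.0268 F [-0.4 -0.1 -1. ] clk 32.15
```

jog_arm(deltas=[[[0,-20,0,0,0,1.5,20],[0,-25,0,0,0,0,20],[0,-20,0,0,0,0,20],[0,-6,0,0,0,0,20],[0,0,0,0,0,0,20]]])

```text
clock: 32.65
eef_pos: [0.4736, -0.4543, 0.097]
tool_rot: [-0.028, 1.0, 0.005, -0.0]
ft_force: [0.4, 0.1, -1.6]
grip_width: 0.0271
```

```bash
python3 - <<'E'
from go import *
d(.477,-.4565,-.012,182.8)
o,b=shot('wrist');cv2.imwrite('pics/t1.png',cv2.resize(b[120:400,120:420,::-1],(640,597),interpolation=cv2.INTER_CUBIC))
E
```

```text
t [ -3.3  -3.3 109. ] r [0.52 0.01 0.39] at [ 0.4736 -0.4543  0.097 ] w 0.0271 F [ 0.4  0.1 -1.6] clk 32.65
```

View pics/t1.png

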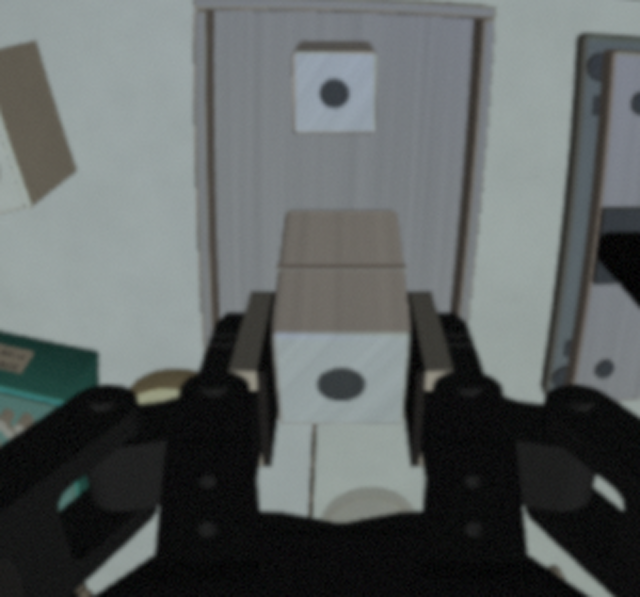

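jog_arm(deltas=[[[-3,-3,12,0.5,0,0,20],[0,0,20,0,0,0,20],[0,0,20,0,0,0,20],[0,0,15,0,0,0,20],[0,0,0,0,0,0,20]]])

```text
clock: 33.2
eef_pos: [0.4774, -0.4493, 0.0301]
tool_rot: [-0.032, 0.999, 0.001, 0.0]
ft_force: [0.1, 1.4, -2.2]
grip_width: 0.0267
```

```bash
python3 go.py .477 -.4565 -.012 182.8
```

```text
t [ 0.9 -7.2 42.1] r [0.16 0.05 0.89] at [ 0.4774 -0.4493  0.0301] w 0.0267 F [ 0.1  1.4 -2.2] clk 33.2
```

jog_arm(deltas=[[[0,-7,8,0,0,0.8,20],[0,0,10,0,0,0,20],[0,0,10,0,0,0,20],[0,0,6,0,0,0,20],[0,0,0,0,0,0,20]]])

```text
clock: 33.7
eef_pos: [0.4794, -0.4558, -0.0038]
tool_rot: [-0.026, 1.0, 0.001, 0.002]
ft_force: [0.3, 0.4, -0.5]
grip_width: 0.0268
```

```bash
python3 go.py .477 -.4565 -.012 182.8
```

```text
t [ 2.4 -0.6  8.2] r [0.06 0.18 0.17] at [ 0.4794 -0.4558 -0.0038] w 0.0268 F [ 0.3  0.4 -0.5] clk 33.7
```

jog_arm(deltas=[[[2,0,2,0,0,0,20],[0,0,2,0,0,0,20],[0,0,1,0,0,0,20],[0,0,0,0,0,0,20]]])

```text
clock: 34.1
eef_pos: [0.4776, -0.4565, -0.0072]
tool_rot: [-0.026, 1.0, -0.0, 0.002]
ft_force: [0.5, 0.6, -0.8]
grip_width: 0.0267
```

jog_arm(deltas=[[[0,0,1,0,0,0,20],[0,0,0,0,0,0,20]]])

```text
clock: 34.3
eef_pos: [0.4781, -0.457, -0.0075]
tool_rot: [-0.026, 1.0, -0.001, 0.003]
ft_force: [-0.6, -0.3, -0.7]
grip_width: 0.0267
```

jog_arm(deltas=[[[0,0,2,0,0,0,20],[0,0,1,0,0,0,20],[0,0,0,0,0,0,20]]])

```text
clock: 34.6
eef_pos: [0.4784, -0.4573, -0.0074]
tool_rot: [-0.026, 1.0, -0.001, 0.004]
ft_force: [0.9, -0.1, -0.9]
grip_width: 0.0272
```

jog_arm(deltas=[[[0,0,0,0,0,0,50],[0,0,0,0,0,0,50],[0,0,0,0,0,0,50],[0,0,0,0,0,0,50],[0,0,-8,0,0,0,50]]])

```text
clock: 35.1
eef_pos: [0.4781, -0.4569, -0.0013]
tool_rot: [-0.026, 1.0, -0.001, 0.003]
ft_force: [-0.0, -0.1, -0.7]
grip_width: 0.0501
```

jog_arm(deltas=[[[0,0,-15,0,0,0,50],[0,0,-25,0,0,0,60],[0,0,-30,0,0,0,60],[0,0,-30,0,0,0,60],[0,0,0,0,0,0,60]]])

```text
clock: 35.6
eef_pos: [0.4776, -0.4569, 0.1043]
tool_rot: [-0.026, 1.0, -0.001, 0.003]
ft_force: [0.3, 0.6, 0.8]
grip_width: 0.0601
```

```bash
python3 - <<'E'
from go import *
d(.494,-.3345,.09,182.8)
o,b=shot('wrist');o2,s=shot('side')
a=cv2.resize(b[100:400,100:460,::-1],(480,400));c=cv2.resize(s[220:370,180:300,::-1],(320,400),interpolation=cv2.INTER_CUBIC)
cv2.imwrite('pics/t2.png',np.hstack([a,c]))
E
```

```text
t [-22.6 121.4  14.2] r [-0.1   0.35  0.16] at [ 0.4776 -0.4569  0.1043] w 0.0601 F [0.3 0.6 0.8] clk 35.6
```

View pics/t2.png

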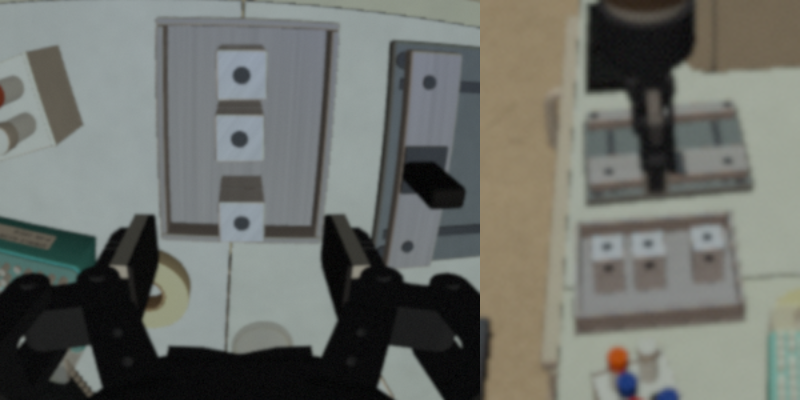

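All three blocks stand in the tray. Next I grip the handle and shut the jaw.

jog_arm(deltas=[[[-7,25,0,0,0.3,0,60],[-6,30,0,0,0,0,60],[-5,30,0,0,0,0,60],[-3,25,0,0,0,0,60],[0,0,0,0,0,0,60]]])

```text
clock: 36.2
eef_pos: [0.4862, -0.3384, 0.0913]
tool_rot: [-0.024, 1.0, 0.006, -0.008]
ft_force: [-0.1, -0.8, 0.4]
grip_width: 0.0603
```

```bash
python3 go.py .4937 -.335 .0138 182.8
```

```text
t [-8.8  2.1 77.4] r [ 0.71 -0.87 -0.04] at [ 0.4862 -0.3384  0.0913] w 0.0603 F [-0.1 -0.8  0.4] clk 36.2
```

jog_arm(deltas=[[[-8,2,8,0.7,-0.9,0,60],[0,0,12,0,0,0,60],[0,0,12,0,0,0,60],[0,0,8,0,0,0,60],[0,0,0,0,0,0,60]]])

```text
clock: 36.7
eef_pos: [0.4904, -0.3358, 0.0435]
tool_rot: [-0.024, 1.0, 0.002, -0.004]
ft_force: [-0.1, 0.7, -0.2]
grip_width: 0.0603
```

```bash
python3 go.py .4937 -.335 .0138 182.8
```

```text
t [-3.5  0.5 29.6] r [ 0.23 -0.42 -0.08] at [ 0.4904 -0.3358  0.0435] w 0.0603 F [-0.1  0.7 -0.2] clk 36.7
```

jog_arm(deltas=[[[-3,0.5,8,0.2,-0.4,0,60],[0,0,8,0,0,0,60],[0,0,8,0,0,0,60],[0,0,4,0,0,0,60],[0,0,0,0,0,0,60]]])

```text
clock: 37.2
eef_pos: [0.4931, -0.3364, 0.0126]
tool_rot: [-0.023, 1.0, 0.0, -0.0]
ft_force: [0.3, 0.4, 0.5]
grip_width: 0.0601
```

jog_arm(deltas=[[[0,0,0,0,0,0,18],[0,0,0,0,0,0,18],[0,0,0,0,0,0,18],[0,0,0,0,0,0,18],[0,0,0,0,0,0,18]]])

```text
clock: 37.7
eef_pos: [0.4934, -0.3346, 0.0134]
tool_rot: [-0.024, 1.0, 0.001, 0.0]
ft_force: [-0.1, 0.5, -1.9]
grip_width: 0.0226
```

jog_arm(deltas=[[[0,6,0,0,0,0,18],[0,8,0,0,0,0,18],[0,8,0,0,0,0,18],[0,8,0,0,0,0,18],[0,6,0,0,0,0,18]]])

```text
clock: 38.2
eef_pos: [0.4915, -0.3, 0.0135]
tool_rot: [-0.022, 1.0, -0.002, 0.0]
ft_force: [0.6, -4.3, -3.7]
grip_width: 0.0225
```

```bash
python3 go.py .4908 -.282 .0138 182.8
```

```text
t [-0.1 18.  -0.4] r [-0.17  0.05 -0.24] at [ 0.4915 -0.3     0.0135] w 0.0225 F [ 0.6 -4.3 -3.7] clk 38.2
```

jog_arm(deltas=[[[0,6,0,0,0,0,18],[0,6,0,0,0,0,18],[0,4,0,0,0,0,18],[0,3,0,0,0,0,18],[0,0,0,0,0,0,18]]])

```text
clock: 38.7
eef_pos: [0.4904, -0.2808, 0.0135]
tool_rot: [-0.022, 1.0, -0.004, 0.0]
ft_force: [-0.9, -3.4, -2.9]
grip_width: 0.0229
```

jog_arm(deltas=[[[0,2,0,0,0,0,18],[0,2,0,0,0,0,18]]])

```text
clock: 38.9
eef_pos: [0.4904, -0.281, 0.0135]
tool_rot: [-0.021, 1.0, -0.008, 0.0]
ft_force: [0.1, -10.6, -5.2]
grip_width: 0.0226
```

jog_arm(deltas=[[[0,2,0,0,0,0,18],[0,2,0,0,0,0,18]]])

```text
clock: 39.1
eef_pos: [0.4905, -0.2814, 0.0135]
tool_rot: [-0.02, 1.0, -0.012, 0.0]
ft_force: [-0.1, -12.3, -4.1]
grip_width: 0.0225
```

The jaw is against its stop: 12 N reaction and no further motion. I release it and move to the gauge.

jog_arm(deltas=[[[0,0,0,0,0,0,60],[0,0,0,0,0,0,60],[0,0,0,0,0,0,60],[0,0,0,0,0,0,60],[0,0,-15,0,0,0,60]]])

```text
clock: 39.6
eef_pos: [0.4895, -0.2773, 0.0278]
tool_rot: [-0.02, 1.0, -0.009, -0.001]
ft_force: [0.2, -1.2, 0.0]
grip_width: 0.0603
```

jog_arm(deltas=[[[0,0,-25,0,0,0,60],[0,0,-35,0,0,0,60],[0,0,-35,0,0,0,60],[15,0,-35,0,0,0,60],[15,0,-20,0,0,0,60]]])

```text
clock: 40.1
eef_pos: [0.4592, -0.272, 0.1811]
tool_rot: [-0.022, 1.0, -0.006, -0.003]
ft_force: [-0.7, -1.0, -0.6]
grip_width: 0.0602
```

jog_arm(deltas=[[[15,20,0,0,0,0,60],[10,40,0,0,0,0,60],[5,40,0,0,0,0,60],[0,40,0,0,0,0,60],[0,40,0,0,0,0,60]]])

```text
clock: 40.6
eef_pos: [0.4223, -0.0924, 0.1845]
tool_rot: [-0.018, 1.0, -0.008, 0.004]
ft_force: [0.7, 1.1, -0.0]
grip_width: 0.0599
```

```bash
python3 go.py .43 .12 .15 180
```

```text
t [-15.  212.6  31. ] r [-0.96  0.45  2.02] at [ 0.4223 -0.0924  0.1845] w 0.0599 F [ 0.7  1.1 -0. ] clk 40.6
```

jog_arm(deltas=[[[-3,40,0,-1,0.4,2,60],[-3,40,0,0,0,0,60],[0,40,5,0,0,0,60],[0,40,10,0,0,0,60],[0,30,10,0,0,0,60]]])

```text
clock: 41.1
eef_pos: [0.4262, 0.1084, 0.162]
tool_rot: [-0.0, 1.0, 0.002, 0.004]
ft_force: [0.6, -0.8, 0.5]
grip_width: 0.0602
```

jog_arm(deltas=[[[0,10,0,0,0,0,60],[0,0,0,0,0,0,60]]])

```text
clock: 41.3
eef_pos: [0.4246, 0.1223, 0.1613]
tool_rot: [-0.004, 1.0, 0.003, 0.003]
ft_force: [-0.2, -1.1, 0.2]
grip_width: 0.0599
```

```bash
python3 w.py w5 pointer_grip pointer; python3 -c "
import cv2
a=cv2.imread('pics/w5.png')[120:340,150:420];cv2.imwrite('pics/w5c.png',cv2.resize(a,(736,600),interpolation=cv2.INTER_CUBIC))"
```

```text
[0.4246 0.1223 0.1613] 41.3
pointer_grip 0.85 [291.  196.1] 1239 264 315 177 214 [0.4284 0.1335 0.04  ]
pointer 0.92 [288.3 192.8] 1263 259 315 176 214 [0.4251 0.1308 0.04  ]
```

View pics/w5c.png

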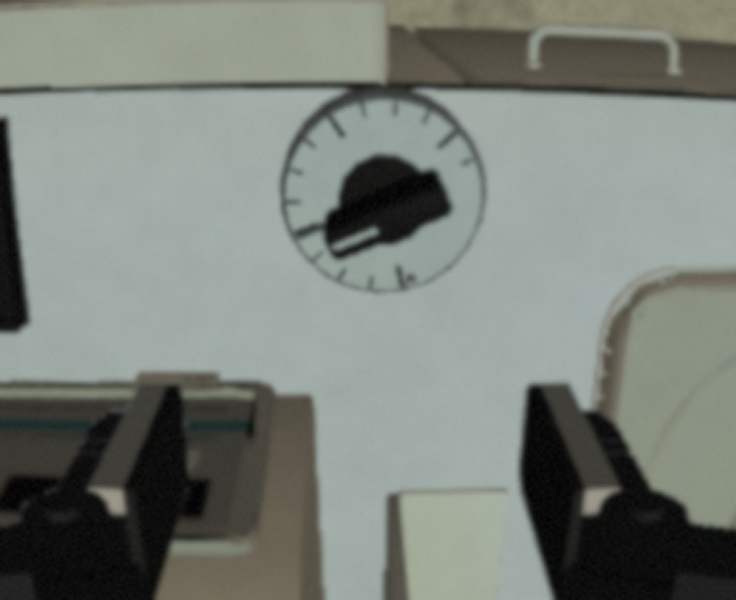

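The gauge shows at crop centre (384,190), and the bar's tip points lower-left to (333,236). The zero tick with its pin is at (403,277). So the pointer is about 79° clockwise of zero.

```bash
python3 - <<'E'
import pickle
from go import *
np.set_printoptions(precision=4,suppress=True)
o=pickle.load(open('w5.pkl','rb'))['o']
f=lambda c:np.array(c)*[270/736,220/600]+[150,120]
g=atz('wrist',f((384,190)),.027,o);b1=atz('wrist',f((332,236)),.063,o);b2=atz('wrist',f((442,189)),.063,o);z=atz('wrist',f((403,277)),.027,o)
print('dial',g,'bar',(b1+b2)/2,np.linalg.norm(b1-b2),'ang',np.degrees(np.arctan2(*(b1-b2)[1::-1])),'zero',np.degrees(np.arctan2(*(z-g)[1::-1])))
d(g[0],g[1],.11,112)
E
```

```text
dial [0.4252 0.1338 0.027 ] bar [0.4239 0.1333 0.063 ] 0.03949717891406131 ang -65.62503908939973 zero 12.9946791950051
t [ 0.  13.3 51.5] r [ 0.46  0.14 68.25] at [0.4249 0.1202 0.1615] w 0.0602 F [ 0.4 -0.6  0.7] clk 41.45
```

jog_arm(deltas=[[[0,3,5,0,0,8.25,45],[0,3,5,0,0,8.25,45],[0,3,5,0,0,8.25,45],[0,2,5,0,0,8.25,45],[0,2,5,0,0,8.25,45]]])

```text
clock: 41.95
eef_pos: [0.4313, 0.1256, 0.1389]
tool_rot: [0.366, 0.931, 0.004, 0.005]
ft_force: [0.3, -0.0, -0.1]
grip_width: 0.045
```

jog_arm(deltas=[[[0,0,5,0,0,8.25,45],[0,0,5,0,0,8.25,45],[0,0,5,0,0,8.25,45],[0,0,5,0,0,0,45],[0,0,0,0,0,0,45]]])

```text
clock: 42.45
eef_pos: [0.4336, 0.1181, 0.1196]
tool_rot: [0.565, 0.825, 0.005, 0.005]
ft_force: [0.2, -0.2, 0.2]
grip_width: 0.0449
```

```bash
python3 go.py .4245 .1336 .07 114
```

```text
t [17.8 -3.6 49.6] r [ 0.82  0.13 -2.81] at [0.4336 0.1181 0.1196] w 0.0449 F [ 0.2 -0.2  0.2] clk 42.45
```

jog_arm(deltas=[[[9,-2,0,0.8,0,-2.8,45],[9,-1.5,5,0,0,0,45],[0,0,12,0,0,0,45],[0,0,12,0,0,0,45],[0,0,0,0,0,0,45]]])

```text
clock: 42.95
eef_pos: [0.4242, 0.1323, 0.0907]
tool_rot: [0.543, 0.84, 0.001, 0.002]
ft_force: [-0.2, -0.1, 0.3]
grip_width: 0.0451
```

```bash
python3 go.py .4245 .1336 .0 114
```

```text
t [ 1.4  0.6 90.7] r [0.19 0.17 0.2 ] at [0.4242 0.1323 0.0907] w 0.0451 F [-0.2 -0.1  0.3] clk 42.95
```

jog_arm(deltas=[[[1,0.5,12,0,0,0,45],[0,0,15,0,0,0,45],[0,0,15,0,0,0,45],[0,0,12,0,0,0,45],[0,0,0,0,0,0,45]]])

```text
clock: 43.45
eef_pos: [0.426, 0.1339, 0.0376]
tool_rot: [0.542, 0.84, 0.003, 0.004]
ft_force: [-0.2, 0.0, 0.4]
grip_width: 0.045
```

```bash
python3 go.py .4245 .1336 .0 114
```

```text
t [ 0.5 -1.9 37.6] r [0.48 0.22 0.3 ] at [0.426  0.1339 0.0376] w 0.045 F [-0.2  0.   0.4] clk 43.45
```

jog_arm(deltas=[[[0.5,-1.5,8,0.4,0.2,0.3,45],[0,0,10,0,0,0,45],[0,0,10,0,0,0,45],[0,0,6,0,0,0,45],[0,0,0,0,0,0,45]]])

```text
clock: 43.95
eef_pos: [0.4262, 0.1343, 0.0029]
tool_rot: [0.545, 0.839, 0.002, 0.001]
ft_force: [0.6, 0.1, -0.6]
grip_width: 0.0451
```

jog_arm(deltas=[[[0,0,0,0,0,0,6],[0,0,0,0,0,0,6],[0,0,0,0,0,0,6],[0,0,0,0,0,0,6],[0,0,0,0,0,0,6]]])

```text
clock: 44.45
eef_pos: [0.4274, 0.1349, 0.0032]
tool_rot: [0.545, 0.839, 0.003, 0.002]
ft_force: [0.5, 1.0, -2.9]
grip_width: 0.0105
```

```bash
python3 go.py .4245 .1336 .003 190
```

```text
t [ 0.  -3.2  0.2] r [  0.3    0.27 -76.01] at [0.4274 0.1349 0.0032] w 0.0105 F [ 0.5  1.  -2.9] clk 44.45
```

The bar is gripped. I turn it anticlockwise (tool z negative) in steps.

jog_arm(deltas=[[[0,0,0,0,0,-4,6],[0,0,0,0,0,-6,6],[0,0,0,0,0,-6,6],[0,0,0,0,0,-6,6],[0,0,0,0,0,-6,6]]])

```text
clock: 44.95
eef_pos: [0.4271, 0.1345, 0.0032]
tool_rot: [0.317, 0.948, 0.002, 0.002]
ft_force: [1.5, 0.6, -1.5]
grip_width: 0.0108
```

jog_arm(deltas=[[[0,0,0,0,0,-6,6],[0,0,0,0,0,-6,6],[0,0,0,0,0,-6,6],[0,0,0,0,0,-6,6],[0,0,0,0,0,0,6]]])

```text
clock: 45.45
eef_pos: [0.427, 0.1341, 0.0032]
tool_rot: [0.104, 0.995, 0.001, 0.003]
ft_force: [1.7, 1.5, -3.3]
grip_width: 0.0104
```

```bash
python3 go.py .4274 .1349 .003 192;python3 -c "
from h import *
print(get_obs()['ft_torque'])"
```

```text
t [-0.3  0.8  0.2] r [  0.05   0.33 -23.94] at [0.427  0.1341 0.0032] w 0.0104 F [ 1.7  1.5 -3.3] clk 45.45
[ 0.05580216 -0.13744275  0.03002345]
```

jog_arm(deltas=[[[0,0,0,0,0,-5,6],[0,0,0,0,0,-5,6],[0,0,0,0,0,-5,6],[0,0,0,0,0,-4,6],[0,0,0,0,0,0,6]]])

```text
clock: 45.95
eef_pos: [0.427, 0.1338, 0.0032]
tool_rot: [-0.062, 0.998, -0.0, 0.003]
ft_force: [1.6, 0.5, -2.5]
grip_width: 0.0106
```

jog_arm(deltas=[[[0,0,0,0,0,-3,6],[0,0,0,0,0,-3,6],[0,0,0,0,0,-2,6]]])

```text
clock: 46.25
eef_pos: [0.4271, 0.1338, 0.0033]
tool_rot: [-0.128, 0.992, -0.0, 0.003]
ft_force: [1.5, 1.5, -3.0]
grip_width: 0.0107
```

```bash
python3 go.py .4274 .1349 .003 193;python3 -c "
from h import *
print(get_obs()['ft_torque'])"
```

```text
t [-0.6  1.   0.3] r [-0.07  0.34  1.67] at [0.4271 0.1338 0.0033] w 0.0107 F [ 1.5  1.5 -3. ] clk 46.25
[ 0.16330931 -0.14705509 -0.95005303]
```

jog_arm(deltas=[[[0,0,0,0,0,-3,6],[0,0,0,0,0,-3,6],[0,0,0,0,0,0,6]]])

```text
clock: 46.55
eef_pos: [0.427, 0.1338, 0.0033]
tool_rot: [-0.169, 0.986, 0.001, 0.003]
ft_force: [0.6, 2.9, -3.3]
grip_width: 0.0104
```

```bash
python3 go.py .4274 .1349 .003 193;python3 -c "
from h import *
print(get_obs()['ft_torque'])"
```

```text
t [-0.7  0.9  0.3] r [0.04 0.34 6.51] at [0.427  0.1338 0.0033] w 0.0104 F [ 0.6  2.9 -3.3] clk 46.55
[ 0.32855427 -0.11953448 -2.01420233]
```

The torque has risen to 2 N m against the hard stop, so I release.

jog_arm(deltas=[[[0,0,0,0,0,0,45],[0,0,0,0,0,0,45],[0,0,0,0,0,0,45],[0,0,0,0,0,0,45],[0,0,-10,0,0,0,45]]])

```text
clock: 47.05
eef_pos: [0.4255, 0.1331, 0.0132]
tool_rot: [-0.169, 0.986, -0.0, 0.002]
ft_force: [0.2, -0.3, -0.3]
grip_width: 0.0452
```

jog_arm(deltas=[[[0,0,-20,0,0,0,60],[0,0,-30,0,0,0,60],[0,0,-35,0,0,0,60],[0,0,-35,0,0,0,60],[0,0,-25,0,0,0,60]]])

```text
clock: 47.55
eef_pos: [0.4224, 0.1324, 0.1641]
tool_rot: [-0.17, 0.985, -0.001, -0.001]
ft_force: [0.5, 1.4, 1.0]
grip_width: 0.0598
```

```bash
python3 - <<'E'
from h import *
np.set_printoptions(precision=3,suppress=True)
o,b=shot('wrist','e1')
for t in('pointer','pointer_grip'):
    for d in masks_of(t,'wrist')[:1]:print(t,d['conf'],d['at'])
g=proj('wrist',[.427,.134,.045],o);x,y=map(int,g);print(o['eef_pos'],o['tool_rot'],g)
x0=max(0,x-55);y0=max(0,y-55)
a=cv2.resize(b[y0:y0+110,x0:x0+110],(400,400),interpolation=cv2.INTER_CUBIC)
ot,t=shot('top','e_top');c=cv2.resize(t[140:290,200:440],(400,250),interpolation=cv2.INTER_CUBIC)
out=np.zeros((400,800,3),np.uint8);out[:,:400]=a;out[:250,400:]=c
cv2.imwrite('pics/e1c.png',out[:,:,::-1]);print(x0,y0)
for n in['reagent_bottle','clock_timer','label_tape','tray','jaw']:
    for d in masks_of(n,'top')[:1]:print(n,d['conf'],d['at'])
E
```

```text
pointer 0.6 [278.2, 197.0]
pointer_grip 0.74 [278.4, 196.5]
[0.422 0.132 0.164] [-0.17   0.985 -0.001 -0.001] [280.176 198.907]
225 143
reagent_bottle 0.59 [391.5, 183.7]
clock_timer 0.79 [361.2, 163.9]
label_tape 0.7 [424.4, 200.2]
tray 0.57 [399.9, 242.6]
jaw 0.72 [346.2, 237.5]
```

View pics/e1c.png

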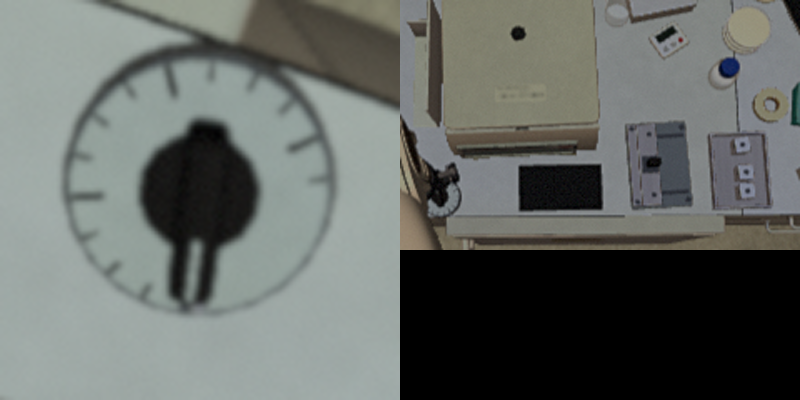

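```bash
python3 -c "
from workcell import *
print(job_done())"
```

```text
the job is handed in; nothing more can be done
None
```

The job is done and handed in at about 48 s on the robot's clock. I slid the jaw about 26 mm open with its blocks still in it. Then I put all three blocks present (two from the clamp, one from the mat) into the tray. Last, I slid the empty jaw shut and turned the pointer back to zero.

**Final checks**
- **Blocks:** all three stand upright in the tray. The clamp and the mat are empty.
- **Jaw:** it met its stop at about 12 N and would not move further. The last top picture shows the jaws together.
- **Pointer:** torque rose to about 2 N m at its stop. The last picture shows the pointer on the zero tick.
- **Bottle, timer and tape:** all within about 3 px of their first positions in the top view.

**What went wrong or disagreed**
- **Fingertips:** they sat about 40 mm behind the stated TCP, so my first grip on the handle closed above it without touching anything. I corrected for this afterwards.
- **Knocked block:** the mat block was knocked aside during the run. I measured it again before grasping it.
- **Tray reading:** the network put the tray 6 px away from its first reading. Its edges in the picture had not moved, so I took that as noise.

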